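# Refill the roller magazine of a wire stripper

### The job

Lever the roller magazine's cover up with the thin pry blade through the notch under its lip and swing it open, then stand all the feed rollers from the bench upright on the magazine's floor and, when they are all in, shut the cover fully. Lay the pry blade back flat on its rubber mat when you no longer need it, and finally, with the cover shut, press the console's keys one at a time, each well down: the small one, then the middle-sized one, then the large one; leave the other things lying around them where they are.

Things in the scene. Friction and masses are not known exactly. Their poses are not given: they have to be found in the camera images.
- magazine: roller magazine: low white steel housing fixed to the bench, 220 (x) by 130 (y) by 66 high without its cover; walls 6 thick, inner floor 8 above the bench, open on top under the cover. Origin: centre of its underside; z up, +y to its hinged side, -y to the side with the pry notch. The hinge line runs along its x at y = +65, 66 above the bench
- notch (a point): middle of the pry notch, on the outer face of the magazine's -y wall, 61 above the bench: a gap in the top of that wall, 50 wide and 10 high (from 56 to 66 above the bench, the shut cover's underside being its roof), right through the 6 wall into the empty space behind; a blade goes in level, towards the magazine's +y
- cover (a joint): angle of the magazine's grey cover in rad: 0 shut, 1.57 upright, at most 1.9. A plate 220 x 130 x 6, 0.2 kg, flush with the walls all round, no handle; shut, its underside is 66 and its top 72 above the bench. It swings up about the hinge line and stays where it is left (0.18 N m of friction): about 3 to 4 N under the lip raises it, a light push brings it down
- cover_lip (a point): the middle of the lower edge of the cover's free side, just above the notch when shut; it moves with the cover
- pry_tool: thin pry blade, 0.11 kg, loose on the mat: black handle 110 long, 18 wide, 20 high with a steel collar, and a flat steel blade 90 long, 14 wide, 2.5 thick in line with the handle, at its mid-height. Origin: centre of the underside of the handle; x along the tool towards the blade's tip, z up as it lies; the balance point is about 14 ahead of the origin
- pry_tip (a point): the tip of the blade, in the middle of its thickness: 145 ahead of the tool's origin, 10 above its underside
- mat: grey-blue rubber tool mat, 260 (x) by 110 (y), 3 thick, fixed to the bench; origin: centre of its underside
- roller_1: feed roller: steel cylinder 36 across and 30 high with a black rubber band, about 0.12 kg, standing on one flat end on the bench at the start; two to four of the four are present, the others absent (None). Origin: centre of its underside; z along its axis
- roller_2: feed roller: steel cylinder 36 across and 30 high with a black rubber band, about 0.12 kg, standing on one flat end on the bench at the start; two to four of the four are present, the others absent (None). Origin: centre of its underside; z along its axis
- roller_3: feed roller: steel cylinder 36 across and 30 high with a black rubber band, about 0.12 kg, standing on one flat end on the bench at the start; two to four of the four are present, the others absent (None). Origin: centre of its underside; z along its axis
- roller_4: feed roller: steel cylinder 36 across and 30 high with a black rubber band, about 0.12 kg, standing on one flat end on the bench at the start; two to four of the four are present, the others absent (None). Origin: centre of its underside; z along its axis
- console: grey key console fixed to the bench, 200 (x) by 85 (y) by 35 high; origin: centre of its underside. Three round white spring keys stand on its top in one row along its x axis, at x = -60, 0 and +60; which key is at which place varies
- key_small (a joint): travel of the small key in m: 0 up, 0.006 fully down; it counts as pressed beyond 0.004. It springs back
- key_small_top (a point): the centre of the top of the small key, 16 across, 57 above the bench when up; its top stays clear of the round housing below even when pressed; it takes about 4 N to push fully down
- key_middle (a joint): travel of the middle-sized key in m: 0 up, 0.006 fully down; it counts as pressed beyond 0.004. It springs back
- key_middle_top (a point): the centre of the top of the middle-sized key, 24 across, 57 above the bench when up; its top stays clear of the round housing below even when pressed; it takes about 4 N to push fully down
- key_large (a joint): travel of the large key in m: 0 up, 0.006 fully down; it counts as pressed beyond 0.004. It springs back
- key_large_top (a point): the centre of the top of the large key, 34 across, 57 above the bench when up; its top stays clear of the round housing below even when pressed; it takes about 4 N to push fully down
- bobbin: a bystander: wire bobbin 30 high with two black flanges 50 across and a copper core, standing among the rollers (its place varies); origin at the centre of its underside
- tape: a bystander: roll of blue tape, 90 across, 19 high, lying flat; origin at the centre of its underside
- gauge: a bystander: flat black hand gauge, 75 x 150 x 11; origin at the centre of its underside
- driver: a bystander: screwdriver with a grey handle, lying flat beyond the mat; origin about the middle of its length
There are look-alikes about, which are no part of the job. What is shaped like the roller_3 but red is not meant.

How it is judged:
By the outcome, as a careful person would: the job done as asked, in the order asked, and still so for the second after the job is handed in, with the robot touching nothing.
Of roller_1, roller_2, roller_3, roller_4 only 2 to 4 are there at a start; the rules pass over those that are not, and their reading is None.
At some moment in a run one of roller_1, roller_2, roller_3, roller_4 may be knocked a few centimetres aside while the robot is not near it.
It also fails if it takes over 208 s, if anything falls off the work surface, if the arm or the gripper's body presses on something with over 40 N, if the wrist force passes 120 N, or if a joint passes its speed limit or range.

### The arm

A 6-joint arm with a two-finger parallel gripper is mounted at the origin on the work surface. World frame = base frame: x ahead of the robot, y to its left, z up, the work surface at z = 0. Lengths are in mm, angles in rad, forces in N, time in s.
With the tool pointing down it reaches from about 275 to 750 mm from the base axis. Payload 10.2 kg.
Tool frame: the origin (TCP) lies midway between the tips of the shut fingers; the grasp point (between the pads) lies 19 mm behind it; z points along the fingers, y is the line along which they close (so a half turn about z gives the same grasp; the last joint's range is limited). The gripper opens to 85 mm and grips with 20 to 120 N. Pads are 22 mm wide; open, the fingers measure 114 mm over their backs; the gripper's body (76 mm by 85 mm) begins 54 mm behind the grasp point. The pads swing forward as they close: fully open they stand 13 mm farther back than shut.
Start: joints at [0.929, 0.313, 1.498, -0, 1.331, -0.223], TCP at [213.512, 479.629, 196.894] pointing down, gripper open.
Joint ranges: [-2.94, 2.94], [-0.97, 2.17], [0.19, 2.56], [-1.23, 4.37], [0.02, 3.11], [-2.88, 2.88]. Speed limits (rad/s): [2.39, 2.39, 3.01, 3.14, 3.14, 3.14].

### API

Orientations are given as a unit quaternion [w, x, y, z].
In Python, from rig import ctrl, capture, camera_info gives the robot as it stands.
- The arm moves only by the tool apply_moves, never from a script. Its argument "targets" is a list of rows, each a list of 3 entries, a list of its own where there are three numbers: the finger opening in mm, from 0 to 85.4, then the shift along the world's x, y, z in mm, then the turn, a rotation vector about the world's x, y, z in degrees. In form: [[grip, [dx, dy, dz], [rx, ry, rz]], ...]. A call has 1 to 20 rows; each row is the pose to reach, as a shift and turn from the pose commanded when the call began; what a row does not reach only later rows make up. A row lasts 1/10 s, in which the tool goes at most 50 mm and 8.59 degrees, less where a joint would pass 70% of its speed; a pose out of reach is approached as far as the arm can. A call with a gripper value outside its range is refused whole. The fingers move at their own pace and stop on an object; "squeeze" is the grip in N (left out, the last holds). Time passes only in rows, so rows that repeat a pose let the fingers close. It gives the time, the measured TCP pose, the force, the opening and the grip force at its end, in the units of the state.
- ctrl.sense(): the state, without advancing time (a new reading comes with each control period).
- capture(name): name is "scene" or "side" or "wrist"; returns (picture, depth): 420x560x3 uint8, blue, green, red; 420x560 float32, mm along the optical axis (not along the pixel's ray), 0 where there is no reading.
- camera_info(name): a dict with "vfov" (degrees; the focal length in pixels is half the picture's height over the tangent of half this angle, whatever the lens; pixels are square), "cx", "cy" (the principal point, pixels), "k1" (the pictures are not rectified: a ray, as slopes to the right and down, at radius r is drawn at 1 + k1 r^2 times it, then the intrinsics apply), "extrinsics" (4x4, takes a point from camera to world coordinates). Camera axes: x right, y down, z forward; pixel columns grow to the right and rows downward; lengths in mm; the calibration is good to about 2 mm. A picture is of the moment at which its call begins: read the wrist's pose just before it. camera_info takes no time and is no camera call; for the wrist camera it gives the pose at the moment of the call.
- ctrl.finish_job(): hands the job in; it is judged then, once.
The state is a dict: "time_s": time; "joints": joint angles; "dq": joint speeds; "tau": joint torques, N m; "eef_pos": TCP position; "ee_rot": TCP orientation; "force": force on the tool from outside, world axes, zero at the start; "wrist_torque": the same for the moment, N m; "grip_width": opening from 0.0 (shut) to 1.0 (fully open); "grip_force": force on a finger pad.
Only numpy, scipy, OpenCV 4.12 (cv2) and the standard library are available. Lean on these libraries where they do the work, as an engineer would, in place of code of your own. Each camera call takes 0.05 s, during which the arm holds its last target. There are 200 camera calls.

## Working session

There is one attempt and no reset: what is moved stays moved. The work goes in short steps, Python scripts to look and compute and a tool call to move; the robot and the scene stay as the last step left them, time stands still between calls to the robot, and variables do not carry over. Pictures are saved under pics/ and viewed, at most 14 in all, crops included, and the job is handed in when it is done.

Besides the shell and the picture viewer there is one more tool, called after "Request:" as name(argument=value, ...) on one line, values as JSON. apply_moves: Moves the arm, as the interface text tells. Its arguments: {"type":"object","properties":{"targets":{"type":"array","items":{"type":"array"}},"squeeze":{"type":"number"}},"required":["targets"]}

```bash
ls; mkdir -p pics; cat > h.py <<'E'
import numpy as np, cv2
from rig import ctrl, capture, camera_info
def K(ci,h=420):
    return h/2/np.tan(np.radians(ci['vfov'])/2)
def und(ci,u,v):
    f=K(ci); xd=(np.asarray(u,float)-ci['cx'])/f; yd=(np.asarray(v,float)-ci['cy'])/f
    x,y=xd.copy(),yd.copy()
    for _ in range(20):
        s=1+ci['k1']*(x*x+y*y); x,y=xd/s,yd/s
    return x,y
def cloud(ci,d):
    v,u=np.mgrid[0:d.shape[0],0:d.shape[1]]
    x,y=und(ci,u,v); E=np.array(ci['extrinsics'])
    P=np.stack([x*d,y*d,d],-1)
    W=P@E[:3,:3].T+E[:3,3]; W[d<=0]=np.nan
    return W
def onplane(ci,u,v,z):
    x,y=und(ci,u,v);E=np.array(ci['extrinsics']);r=E[:3,:3]@np.array([x,y,1.]);t=(z-E[2,3])/r[2]
    return E[:3,3]+t*r
def proj(ci,p):
    E=np.array(ci['extrinsics']);q=E[:3,:3].T@(np.asarray(p,float)-E[:3,3]);x,y=q[:2]/q[2]
    s=1+ci['k1']*(x*x+y*y);f=K(ci);return np.array([ci['cx']+f*x*s,ci['cy']+f*y*s])
def snap(n,f):
    ci=camera_info(n);im,d=capture(n);cv2.imwrite(f'pics/{f}.png',im);np.savez(f'{f}.npz',im=im,d=d,ci=ci,allow_pickle=True);return ci,im,d
def load(f):
    z=np.load(f'{f}.npz',allow_pickle=True);return z['ci'].item(),z['im'],z['d']
E
python3 - <<'E'
from h import *
a=snap('scene','scene0');b=snap('side','side0')
cv2.imwrite('pics/both0.png',cv2.resize(np.vstack([a[1],b[1]]),None,fx=.71,fy=.71))
for c in (a,b): print({k:np.round(v,3).tolist() for k,v in c[0].items()})
s=ctrl.sense();print(s)
E
```

```text
pics
{'vfov': 56.213, 'cx': 281.103, 'cy': 213.123, 'k1': 0.02, 'extrinsics': [[-0.538, 0.705, -0.462, 975.153], [0.843, 0.453, -0.289, 234.081], [0.005, -0.546, -0.838, 812.643], [0.0, 0.0, 0.0, 1.0]]}
{'vfov': 46.656, 'cx': 281.094, 'cy': 213.017, 'k1': -0.001, 'extrinsics': [[0.996, -0.064, 0.059, 503.076], [-0.087, -0.749, 0.657, -879.533], [0.002, -0.659, -0.752, 1066.182], [0.0, 0.0, 0.0, 1.0]]}
{'time_s': 0.1, 'joints': array([ 9.28619645e-01,  3.13429469e-01,  1.49834886e+00, -8.66153060e-06,
        1.33098934e+00, -2.23428688e-01]), 'dq': array([ 1.95001347e-04, -6.92501825e-04, -1.93554361e-03, -8.14231451e-05,
        3.27321803e-04, -5.50730889e-04]), 'tau': array([ 2.88212439e-03, -4.12904584e+01, -2.60140657e+01, -8.99547035e-05,
        3.04346642e-03, -9.51435112e-06]), 'eef_pos': array([213.34045052, 479.41252518, 196.37881051]), 'ee_rot': array([-2.42590741e-04,  2.07846564e-01,  9.78161265e-01, -5.35096965e-04]), 'force': array([-0.1823377 , -0.48365599, -0.63096811]), 'wrist_torque': array([0.08439645, 0.0097807 , 0.01700224]), 'grip_force': 0.0, 'grip_width': 0.9965807849137911}
```

```bash
sleep 1; ls pics
```

```text
both0.png
scene0.png
side0.png
```

View pics/scene0.png

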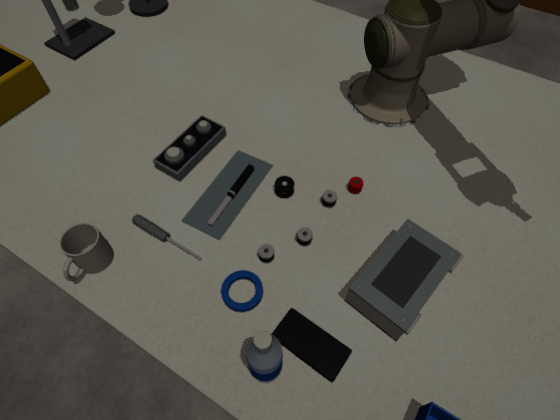

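View pics/side0.png

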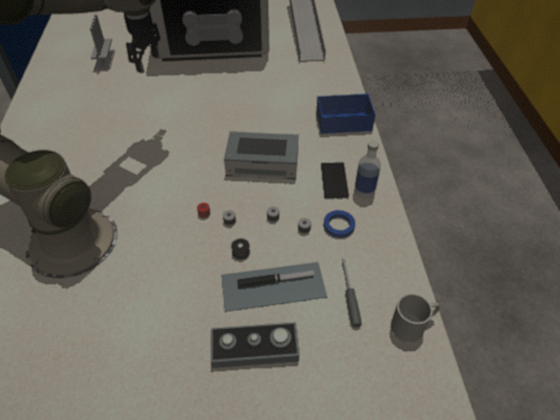

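The scene picture shows the magazine at (405,275), the pry blade on its mat at (232,195), the console at (190,147), the bobbin at (285,187) and the gauge, tape and driver. There are three steel rollers, at (330,198), (304,236) and (266,252). The look-alikes are the red roller at (355,185) and the black bobbin. Next I'll measure from the clouds.

```bash
python3 - <<'E'
from h import *
for n in ('scene0','side0'):
    ci,im,d=load(n);W=cloud(ci,d)
    print(n)
    pts=dict(scene0=dict(r1=(330,198),r2=(304,236),r3=(266,252),red=(355,185),bob=(285,187),mat=(205,220),tool=(238,185),cons=(190,147),mag=(405,270)),
      side0=dict(r1=(229,217),r2=(273,214),r3=(304,225),red=(203,209),bob=(240,248),mat=(240,297),tool=(260,282),cons=(254,345),mag=(262,148)))[n]
    for k,(u,v) in pts.items(): print(k,np.round(W[v,u],1))
    z=W[...,2]
    # rect objects & rollers by height connected comps
    for lo,hi,nm in ((60,85,'cover'),(28,46,'constop'),(45,62,'keys'),(20,36,'roll')):
        m=((z>lo)&(z<hi)&(np.abs(W[...,0]-450)<330)&(np.abs(W[...,1])<430)).astype(np.uint8)
        nl,L,st,_=cv2.connectedComponentsWithStats(m)
        for i in range(1,nl):
            if st[i,4]<25: continue
            P=W[L==i]; (c,wh,an)=cv2.minAreaRect(P[:,:2].astype(np.float32))
            print(nm,st[i,4],'c',np.round(c,1),'wh',np.round(wh,1),'an',round(an,1),'z',np.round(np.median(P[:,2]),1),'bgr',im[L==i].mean(0).round(),'uv',st[i,:2])
E
```

```text
scene0
r1 [442.3  40.6  30.7]
r2 [566.9  41.1  28.5]
r3 [648.9  -8.8  30.4]
red [375.7  74.4  33.1]
bob [474.4 -68.8  32.3]
mat [ 645.4 -189.5    4.2]
tool [ 526.2 -175.6   21.7]
cons [ 500.2 -349.2   34.7]
mag [547.4 267.2  73.5]
cover 6555 c [545.5 272.4] wh [136.2 222.8] an 81.1 z 72.4 bgr [53. 54. 52.] uv [349 219]
cover 133 c [764.8 414.7] wh [29.2 30.7] an 88.6 z 69.3 bgr [60. 31. 14.] uv [424 402]
constop 1542 c [ 488.6 -358.9] wh [ 90.5 203.9] an 89.7 z 35.6 bgr [26. 27. 26.] uv [153 115]
constop 241 c [464.1 -76.7] wh [50.1 47.6] an 31.7 z 30.3 bgr [17. 18. 18.] uv [275 176]
constop 118 c [363.3  72.8] wh [34.4 32.3] an 27.7 z 30.1 bgr [13. 14. 86.] uv [350 177]
constop 129 c [436.1  36. ] wh [36.6 32.1] an 28.3 z 30.0 bgr [74. 76. 79.] uv [323 190]
constop 157 c [561.6  39.6] wh [34.7 33.2] an 60.3 z 29.9 bgr [74. 76. 79.] uv [297 228]
constop 167 c [645.7  -9.7] wh [34.7 33.6] an 34.1 z 30.0 bgr [74. 77. 79.] uv [259 244]
constop 237 c [653.2 252.3] wh [128.1   3.3] an 80.4 z 37.1 bgr [41. 45. 48.] uv [347 294]
constop 45 c [764.9 400.6] wh [ 1.6 27.8] an 89.1 z 38.6 bgr [
[... 3509 characters left out ...]

roll 114 c [363.3  68.9] wh [33.4 37.7] an 19.6 z 28.3 bgr [ 46.  50. 103.] uv [197 203]
roll 115 c [562.7  34.7] wh [35.7 35.3] an 50.2 z 28.2 bgr [92. 96. 98.] uv [267 207]
roll 117 c [437.   30.7] wh [34.2 34.2] an 84.0 z 28.0 bgr [89. 93. 96.] uv [223 211]
roll 119 c [647.1 -17.3] wh [36.  32.7] an 52.9 z 28.5 bgr [91. 94. 97.] uv [299 218]
roll 230 c [465.7 -80.9] wh [48.5 48.1] an 69.6 z 28.7 bgr [47. 51. 53.] uv [231 239]
roll 184 c [ 508.3 -186.8] wh [106.5  19.8] an 5.8 z 22.1 bgr [40. 43. 43.] uv [238 274]
roll 256 c [ 733.9 -282.4] wh [23.7 98.9] an 1.8 z 23.1 bgr [70. 74. 73.] uv [347 288]
roll 2045 c [ 489.2 -363. ] wh [ 87.9 199.8] an 90.0 z 33.5 bgr [49. 52. 52.] uv [211 323]
```

Request:
apply_moves(targets=[[85, [60, -150, 60], [0, 0, -30]], [85, [150, -330, 60], [0, 0, -60]], [85, [220, -500, 60], [0, 0, -100]], [85, [290, -660, 60], [0, 0, -151]], [85, [290, -660, 60], [0, 0, -151]], [85, [290, -660, 60], [0, 0, -151]], [85, [290, -660, 60], [0, 0, -151]], [85, [290, -660, 60], [0, 0, -151]], [85, [290, -660, 60], [0, 0, -151]], [85, [290, -660, 60], [0, 0, -151]], [85, [290, -660, 60], [0, 0, -151]], [85, [290, -660, 60], [0, 0, -151]], [85, [290, -660, 60], [0, 0, -151]], [85, [290, -660, 60], [0, 0, -151]], [85, [290, -660, 60], [0, 0, -151]], [85, [290, -660, 60], [0, 0, -151]], [85, [290, -660, 60], [0, 0, -151]], [85, [290, -660, 60], [0, 0, -151]], [85, [290, -660, 60], [0, 0, -151]], [85, [290, -660, 60], [0, 0, -151]]])

```text
time_s: 2.1
eef_pos: [503.4, -180.3, 256.7]
ee_rot: [-0.0, 0.999, 0.045, -0.0]
force: [-1.1, -0.4, -0.2]
grip_width: 0.997
grip_force: 0.0
```

```bash
python3 - <<'E'
from h import *
from scipy.spatial.transform import Rotation as R
s=ctrl.sense();print(s['time_s'],s['eef_pos'],s['ee_rot'],s['joints'])
ci,im,d=snap('wrist','w1');print({k:np.round(v,3).tolist() for k,v in ci.items()})
q=s['ee_rot'];M=R.from_quat([*q[1:],q[0]]).as_matrix();E=np.array(ci['extrinsics'])
print('cam in tool',np.round(M.T@(E[:3,3]-s['eef_pos']),1));print(np.round(M.T@E[:3,:3],3))
W=cloud(ci,d);z=W[...,2];print(np.nanpercentile(z,[5,50,95]))
for lo,hi in((16,30),(9,16),(1.5,5)):
    m=((z>lo)&(z<hi)).astype(np.uint8);nl,L,st,_=cv2.connectedComponentsWithStats(m)
    for i in range(1,nl):
        if st[i,4]>150:
            P=W[L==i];r=cv2.minAreaRect(P[:,:2].astype(np.float32));print(lo,st[i],np.round(r[0],1),np.round(r[1],1),r[2],np.median(P[:,2]))
E
```

```text
2.1 [ 503.44509193 -180.29718601  256.72417801] [-1.17471577e-04  9.98990606e-01  4.49191706e-02 -1.53277132e-04] [-5.63140470e-01  2.99779442e-01  1.36008102e+00  1.77683819e-05
  1.48211802e+00  9.17785698e-01]
{'vfov': 61.369, 'cx': 285.701, 'cy': 202.282, 'k1': -0.082, 'extrinsics': [[0.089, -0.958, -0.274, 571.004], [-0.996, -0.086, -0.023, -175.46], [-0.002, 0.275, -0.962, 433.268], [0.0, 0.0, 0.0, 1.0]]}
cam in tool [  67.7    1.2 -176.6]
[[-0.    -0.962 -0.274]
 [ 1.     0.    -0.001]
 [ 0.001 -0.274  0.962]]
[ -1.57346729   0.40238979 376.14447512]
16 [126   4  37  37 688] [643.4 -13.8] [35.3 35.2] 32.43831253051758 29.136454974840944
16 [ 83  82  37  33 581] [559.9  35.9] [35.5 34.6] 22.288270950317383 29.036720345969172
16 [383 102  35 161 642] [ 486.7 -318.7] [  2.4 197.2] 89.3712158203125 23.291475048549017
16 [ 280  112   17   93 1372] [ 505.8 -183.2] [109.   18.4] 5.003471851348877 22.35250800980566
16 [176 168  42  42 788] [463.1 -78.1] [48.1 48.8] 78.74297332763672 29.337893229074098
16 [ 91 188  34  30 483] [434.7  33.5] [36.  35.4] 88.3819351196289 28.988602056223044
16 [ 69 240  31  30 399] [361.   68.3] [36.4 33.7] 10.856910705566406 28.880192938772325
9 [ 282   29   14   84 1049] [ 605.  -174.6] [90.7 14.2] 4.747992515563965 13.81017734620923
9 [382 102  31 154 315] [ 487.6 -318.7] [  1.9 195.1] 89.51802062988281 12.695674451694913
1.5 [  254    12    98   220 15802] [ 541.  -194.9] [262.7 111.5] 3.926666021347046 2.7112932307013864
1.5 [189 165  33  32 189] [473.2 -88. ] [47.9 21.9] 48.82652282714844 3.675654013834901
```

View pics/w1.png

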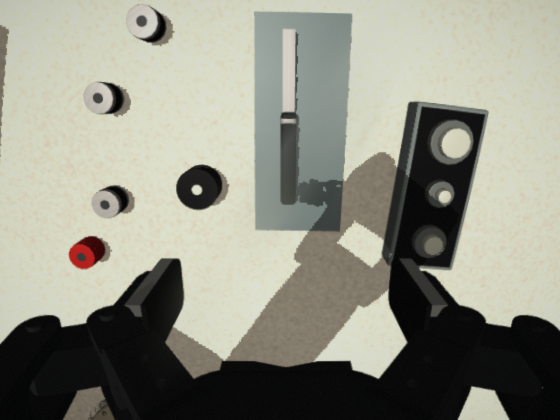

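The wrist picture shows the blade on the mat, with the handle at (288,160) and the tip at (290,30). The keys are large at (455,140), small at (443,195) and middle at (430,240). The three steel rollers and the red one match the clouds. Next I grasp the handle.

Request:
apply_moves(targets=[[50, [10, -2, -50], [0, 0, 0]], [50, [10, -2, -100], [0, 0, 0]], [50, [10, -2, -150], [0, 0, 0]], [50, [10, -2, -190], [0, 0, 0]], [50, [10, -2, -220], [0, 0, 0]], [50, [10, -2, -240], [0, 0, 0]], [50, [10, -2, -250], [0, 0, 0]], [50, [10, -2, -250], [0, 0, 0]], [10, [10, -2, -250], [0, 0, 0]], [10, [10, -2, -250], [0, 0, 0]], [10, [10, -2, -250], [0, 0, 0]], [10, [10, -2, -250], [0, 0, 0]], [10, [10, -2, -250], [0, 0, 0]], [10, [10, -2, -250], [0, 0, 0]], [10, [10, -2, -250], [0, 0, 0]]], squeeze=100)

```text
time_s: 3.65
eef_pos: [513.5, -182.4, 6.9]
ee_rot: [-0.0, 0.999, 0.044, 0.0]
force: [0.0, 0.9, -0.5]
grip_width: 0.116
grip_force: 0.0
```

```bash
python3 - <<'E'
from h import *
ci,im,d=snap('wrist','w2');s=ctrl.sense();print(s['grip_width'],s['grip_force'],s['time_s'])
ci,im,d=snap('side','s2')
E
```

```text
0.11649316951594252 0.0 3.7
```

View pics/w2.png

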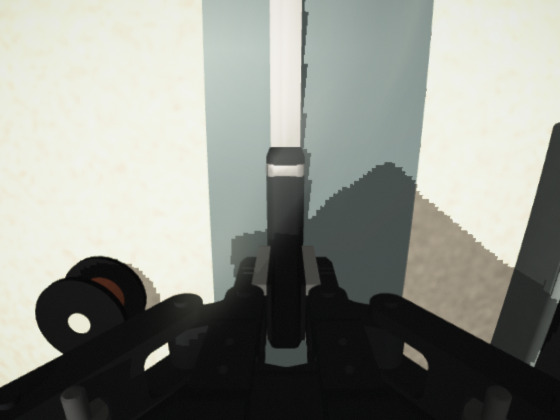

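Request:
apply_moves(targets=[[0, [0, 0, 0], [0, 0, 0]], [0, [0, 0, 0], [0, 0, 0]], [0, [0, 0, 0], [0, 0, 0]], [0, [0, 0, 0], [0, 0, 0]], [0, [0, 0, 0], [0, 0, 0]]], squeeze=100)

```text
time_s: 4.25
eef_pos: [513.5, -182.4, 6.9]
ee_rot: [0.0, 0.999, 0.044, 0.0]
force: [-0.5, 0.5, 0.5]
grip_width: -0.001
grip_force: 0.0
```

```bash
python3 - <<'E'
from h import *
ci,im,d=snap('wrist','w3')
ci2,im2,d2=snap('side','s3')
a=cv2.resize(im2[230:350,190:340],None,fx=3,fy=3)
b=cv2.resize(im,(480,360));cv2.imwrite('pics/c3.png',np.vstack([b[100:,15:465],a[:340]]))
W=cloud(ci,d);z=W[...,2]
for lo,hi in((16,30),(9,16)):
    m=((z>lo)&(z<hi)&(W[...,0]>490)).astype(np.uint8);nl,L,st,_=cv2.connectedComponentsWithStats(m)
    for i in range(1,nl):
        if st[i,4]>150:
            P=W[L==i];r=cv2.minAreaRect(P[:,:2].astype(np.float32));print(lo,st[i],np.round(r[0],1),np.round(r[1],1),r[2],np.median(P[:,2]))
E
```

```text
16 [ 266  147   39  111 3659] [ 533.  -181.1] [55.2 18.1] 4.640233039855957 22.28494933793138
16 [ 524  180   36  131 1864] [ 523.7 -319.4] [ 3.4 67.5] 89.44681549072266 22.092411142698055
9 [ 269    0   33  150 4524] [ 592.4 -175.8] [66.4 15.4] 5.323752403259277 13.842778286743652
9 [ 517  145   43  152 1299] [ 532.3 -319.3] [84.4  3.8] 0.10438057035207748 12.361764917125498
```

View pics/c3.png

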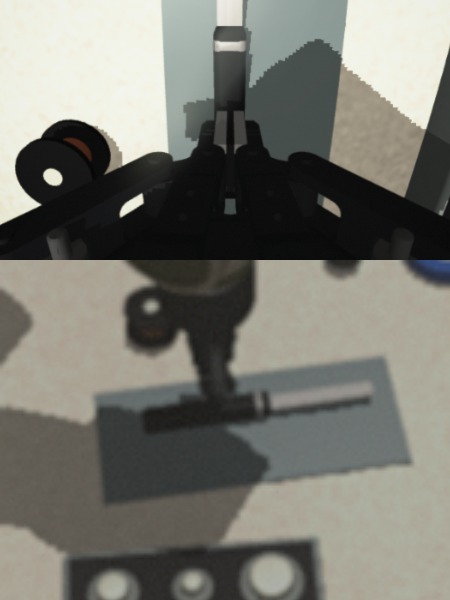

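```bash
python3 - <<'E'
from h import *
for f in('w2','w3'):
    ci,im,d=load(f);W=cloud(ci,d)
    print(f,ci['extrinsics'][:3,3] if hasattr(ci['extrinsics'],'shape') else '')
    for v in range(235,300,8): print(v,[ (np.round(W[v,u]).astype(int).tolist() if d[v,u]>0 else 0) for u in (255,268,280,286,292,304)])
E
```

```text
w2 [ 581.02876199 -177.66486466  183.52859593]
235 [[510, -167, 3], [517, -174, 21], [519, -180, 23], [519, -183, 22], [519, -186, 22], [512, -193, 3]]
243 [[505, -167, 4], [512, -175, 19], [514, -180, 23], [515, -183, 23], [515, -186, 22], [507, -194, 2]]
251 [[500, -167, 2], [522, -175, 50], [510, -181, 22], [510, -184, 22], [511, -187, 23], [523, -190, 50]]
259 [[517, -170, 49], [522, -176, 58], [506, -181, 23], [507, -184, 23], [506, -187, 22], [523, -190, 59]]
267 [[521, -171, 65], [522, -176, 65], [501, -182, 21], [502, -185, 22], [502, -188, 22], [523, -189, 64]]
275 [[522, -172, 73], [522, -176, 71], [497, -182, 23], [497, -185, 23], [498, -188, 23], [523, -189, 71]]
283 [[522, -172, 78], [522, -177, 77], [493, -182, 23], [493, -185, 22], [493, -188, 22], [523, -189, 77]]
291 [[523, -173, 84], [520, -177, 78], [488, -183, 23], [488, -186, 22], [488, -189, 22], [521, -189, 78]]
299 [[523, -173, 89], [517, -177, 78], [483, -183, 23], 0, [484, -189, 23], [517, -189, 77]]
w3 [ 581.02686264 -177.66371583  183.48975646]
235 [[510, -167, 3], [517, -174, 20], [519, -180, 23], [519, -
[... 193 characters left out ...]
180, 50], [522, -183, 49], [523, -185, 50], [503, -194, 3]]
259 [[495, -168, 2], [518, -176, 50], [523, -180, 59], [523, -183, 60], [523, -185, 58], [519, -190, 50]]
267 [[517, -171, 55], [522, -176, 65], [522, -181, 64], [523, -183, 65], [522, -185, 64], [519, -190, 56]]
275 [[518, -171, 64], [522, -176, 72], [522, -181, 71], [523, -183, 72], [522, -185, 70], [523, -189, 71]]
283 [[518, -172, 70], [522, -177, 78], [523, -181, 78], [523, -183, 78], [523, -185, 77], [524, -189, 78]]
291 [[525, -173, 88], [524, -177, 85], [520, -181, 78], [520, -183, 78], [521, -185, 78], [525, -188, 85]]
299 [[523, -173, 89], [523, -177, 88], [518, -181, 80], [517, -183, 78], [523, -185, 87], [525, -188, 90]]
```

The pads ended about 40 mm above the reported TCP. The depth shows the fingertips at z≈48 with the TCP at 6.9, so they shut above the handle. I'll open and go down in steps, watching the force.

Request:
apply_moves(targets=[[50, [0, 0, 0], [0, 0, 0]], [50, [0, 0, 0], [0, 0, 0]], [50, [0, 0, 0], [0, 0, 0]], [50, [0, 0, 0], [0, 0, 0]], [50, [0, 0, -10], [0, 0, 0]], [50, [0, 0, -20], [0, 0, 0]], [50, [0, 0, -27], [0, 0, 0]], [50, [0, 0, -27], [0, 0, 0]]])

```text
time_s: 5.15
eef_pos: [512.7, -181.9, -21.6]
ee_rot: [-0.001, 0.999, 0.044, -0.001]
force: [0.1, 0.2, 0.1]
grip_width: 0.584
grip_force: 0.0
```

```bash
python3 - <<'E'
from h import *
ci,im,d=snap('wrist','w4');W=cloud(ci,d)
s=ctrl.sense();print(s['eef_pos'],s['force'])
for v in range(225,300,8): print(v,[ (np.round(W[v,u]).astype(int).tolist() if d[v,u]>0 else 0) for u in (190,200,210,220,230,340,350,360,370)])
E
```

```text
[ 513.15376744 -182.15519761  -20.84934555] [-0.36430081  0.24105743  0.22437942]
225 [[521, -137, -1], [523, -143, 3], [523, -147, 3], [524, -152, 2], [524, -156, 3], [528, -206, 3], [529, -211, 2], [530, -215, 4], [530, -220, 3]]
233 [[517, -137, -1], [519, -143, 2], [519, -147, 2], [520, -152, 3], [520, -157, 3], [525, -207, 3], [525, -212, 3], [525, -216, 3], [526, -221, 3]]
241 [[513, -137, 0], [515, -143, 2], [515, -148, 3], [516, -152, 4], [516, -157, 2], [521, -207, 3], [521, -212, 3], [522, -216, 4], [522, -221, 3]]
249 [[509, -137, -1], [511, -143, 3], [512, -148, 3], [519, -155, 20], [512, -157, 3], [517, -208, 2], [524, -209, 19], [525, -213, 20], [517, -222, 2]]
257 [[505, -137, 0], [507, -143, 4], [520, -153, 28], [519, -156, 27], [508, -157, 3], [512, -209, 2], [524, -207, 28], [525, -211, 29], [513, -223, 2]]
265 [[515, -144, 27], [515, -148, 27], [520, -154, 37], [519, -158, 34], [504, -157, 2], [508, -209, 3], [521, -208, 29], [525, -210, 36], [525, -213, 36]]
273 [[514, -146, 33], [520, -152, 42], [520, -155, 42], [517, -158, 35], [499, -157, 2], [504, -210, 2], [518, -208, 30], [525, -208, 42], [524, -213, 40]]
281 [[515, -148, 40], [519, -153, 47], [520, -157, 48], [513, -158, 35], [495, -157, 2], [499, -210, 2], [515, -208, 31], [524, -207, 48], [525, -210, 49]]
289 [[520, -151, 54], [519, -154, 52], [520, -158, 52], [511, -159, 38], [491, -158, 3], [496, -211, 2], [513, -208, 32], [521, -208, 47], [524, -210, 53]]
297 [[521, -153, 60], [517, -155, 54], [516, -157, 51], [507, -158, 37], [487, -158, 3], [492, -211, 3], [509, -209, 33], [520, -208, 50], [521, -210, 52]]
```

View pics/w4.png

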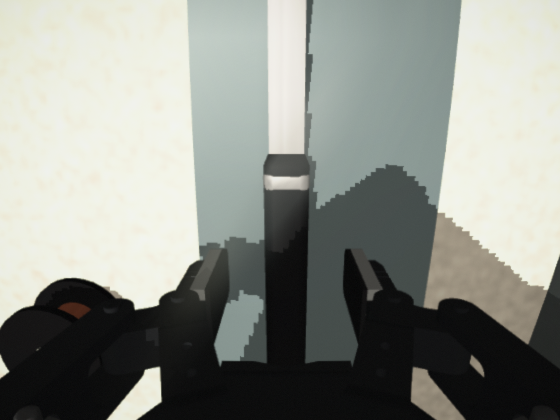

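The fingertips now stand at z≈18 beside the handle, seen at (215,260) and (355,260). So the real tips are about 39 mm above the reported TCP. I go down 8 more and close.

Request:
apply_moves(targets=[[50, [0, 0, -5], [0, 0, 0]], [50, [0, 0, -8], [0, 0, 0]], [30, [0, 0, -8], [0, 0, 0]], [10, [0, 0, -8], [0, 0, 0]], [0, [0, 0, -8], [0, 0, 0]], [0, [0, 0, -8], [0, 0, 0]], [0, [0, 0, -8], [0, 0, 0]], [0, [0, 0, -8], [0, 0, 0]], [0, [0, 0, -8], [0, 0, 0]], [0, [0, 0, -8], [0, 0, 0]]], squeeze=100)

```text
time_s: 6.2
eef_pos: [513.8, -182.6, -27.6]
ee_rot: [0.0, 0.999, 0.044, 0.0]
force: [-2.0, -0.1, 6.3]
grip_width: 0.182
grip_force: 98.3
```

The handle is gripped at 98 N. I'll lift it, turn the blade towards the magazine and measure the cover and blade from above.

Request:
apply_moves(targets=[[0, [0, 0, 30], [0, 0, 0]], [0, [0, 0, 80], [0, 0, 0]], [0, [0, 0, 130], [0, 0, 8]], [0, [0, 40, 180], [0, 0, 16]], [0, [0, 80, 228], [0, 0, 24]], [0, [-2, 120, 228], [0, 0, 32]], [0, [-4, 170, 228], [0, 0, 40]], [0, [-4, 220, 228], [0, 0, 48]], [0, [-4, 260, 228], [0, 0, 56]], [0, [-4, 292, 228], [0, 0, 64]], [0, [-4, 292, 228], [0, 0, 72]], [0, [-4, 292, 228], [0, 0, 76]], [0, [-4, 292, 228], [0, 0, 76]], [0, [-4, 292, 228], [0, 0, 76]], [0, [-4, 292, 228], [0, 0, 76]]])

```text
time_s: 7.7
eef_pos: [509.5, 109.4, 199.8]
ee_rot: [-0.0, 0.761, 0.649, -0.0]
force: [-0.4, 0.7, -1.2]
grip_width: 0.183
grip_force: 97.9
```

```bash
python3 - <<'E'
from h import *
s=ctrl.sense();print(s['time_s'],s['eef_pos'],s['ee_rot'],s['joints'],s['grip_force'],s['force'])
ci,im,d=snap('wrist','w5');W=cloud(ci,d);z=W[...,2]
for lo,hi in((66,82),(5,30),(85,400)):
    m=((z>lo)&(z<hi)).astype(np.uint8);nl,L,st,_=cv2.connectedComponentsWithStats(m)
    for i in range(1,nl):
        if st[i,4]>200:
            P=W[L==i];r=cv2.minAreaRect(P[:,:2].astype(np.float32));print(lo,st[i],np.round(r[0],1),np.round(r[1],1),round(r[2],1),np.median(P[:,2]))
E
```

```text
7.7 [509.48703941 109.40182948 199.77743123] [-7.74668301e-05  7.61009377e-01  6.48740869e-01 -8.55764782e-05] [-1.35617323e-02  3.02254155e-01  1.50445141e+00  3.84838245e-06
  1.33511792e+00  1.45376257e-01] 97.94700264930725 [-0.40945458  0.67861526 -1.16398069]
66 [ 160    0  107   70 7087] [469.8 239.9] [53.3 85.1] 80.5 71.84758755935036
66 [ 306    0  129   69 8670] [594.5 219.7] [ 53.  104.5] 82.3 71.76554132876515
5 [  479     0    75   149 10006] [757.9 170.3] [148.7  75.6] 85.9 10.363029066275885
5 [ 466  201   80   77 3198] [743.1  -8.2] [88.5 89.5] 61.3 17.74018611634446
5 [138 209  40  38 920] [360.5  70.5] [35.9 34.9] 28.8 28.70387439418363
5 [326 210  36  38 856] [558.6  38. ] [35.2 35.5] 81.3 28.91429508124142
5 [213 230  35  38 780] [433.4  36.2] [34.7 32.3] 26.1 28.917065082435954
5 [404 240  39  38 948] [642.8 -11.9] [36.1 35.1] 49.7 28.643052075951204
85 [    0     0   560   420 69662] [511.4 137.3] [114.5 117.7] 34.1 302.7278671936184
```

View pics/w5.png

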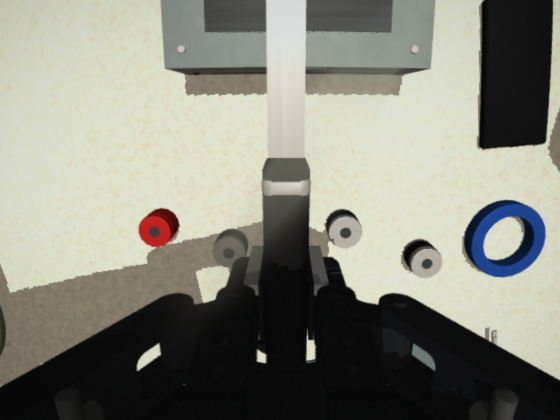

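The cover's front edge runs along row 68 from (163,68) to (432,68), with the blade in line at column 286. I'll fit the edge line, its end corners and the blade's axis and height.

```bash
python3 - <<'E'
from h import *
ci,im,d=load('w5');W=cloud(ci,d);z=W[...,2]
m=(np.abs(z-72)<3)
E=[]
for u in list(range(175,262))+list(range(312,425)):
    v=np.where(m[:100,u])[0]
    if len(v): E.append(W[v.max(),u])
E=np.array(E);p=np.polyfit(E[:,0],E[:,1],1);r=E[:,1]-np.polyval(p,E[:,0]);p=np.polyfit(E[abs(r)<2,0],E[abs(r)<2,1],1)
a=np.arctan(p[0]);print('edge angle deg',np.degrees(a),np.polyval(p,530),len(E),abs(r).max(), 'z',E[:,2].mean())
x=np.array([np.cos(a),np.sin(a)]);y=np.array([-x[1],x[0]])
P=W[:75][m[:75]][:,:2];t=P@x
lft=[];rt=[]
for v in range(5,62,3):
    u=np.where(m[v])[0]; lft.append(W[v,u.min(),:2]@x);rt.append(W[v,u.max(),:2]@x)
print('ends',np.median(lft),np.median(rt),np.median(rt)-np.median(lft))
tm=(np.median(lft)+np.median(rt))/2
n0=(np.array([530,np.polyval(p,530)])@y)
print('notch xy',tm*x+n0*y,'heading',np.degrees(np.arctan2(y[1],y[0])))
mb=(z>180)&(np.arange(560)[None]>262)&(np.arange(560)[None]<310)&(np.arange(420)[:,None]<150)
B=W[mb];c=B.mean(0);print('blade',B.shape,c)
h=np.array([np.cos(np.radians(81.1)),np.sin(np.radians(81.1)),0])
rows=[W[v][mb[v]].mean(0) for v in range(2,148,5)]
rows=np.array(rows);print(rows[0],rows[-1],'heading',np.degrees(np.arctan2(*(rows[0]-rows[-1])[[1,0]])),'pitch slope',np.polyfit(rows[:,1],rows[:,2],1)[0])
mh=(z>150)&(np.arange(560)[None]>275)&(np.arange(560)[None]<300)&(np.arange(420)[:,None]>200)&(np.arange(420)[:,None]<240)
print('handle top',W[mh].mean(0), W[mh][:,2].std())
E
```

```text
edge angle deg -9.054668402362811 204.03913752328958 200 0.9175492803655345 z 71.28552665411682
ends 384.45350727353707 603.7726088210885 219.31910154755144
notch xy [532.79336031 203.59398017] heading 80.94533159763719
blade (5760, 3) [520.25542314 186.53551055 241.25411876]
[524.12052598 210.85028522 241.43575887] [516.03020447 160.46298485 241.20574826] heading 80.87828968528004 pitch slope 0.0032036670135141034
handle top [512.59359758 134.27359897 249.92644871] 0.5691660083496924
```

Notch at (532.8, 203.6), heading 80.95°. The blade's heading is 80.9° and it is level, with its middle 40.5 above the reported TCP. I go down to 20 mm in front of the notch, then insert.

Request:
apply_moves(targets=[[0, [0, -50, 0], [0, 0, 0]], [0, [0, -62, -40], [0, 0, 0]], [0, [0, -62, -85], [0, 0, 0]], [0, [0, -62, -125], [0, 0, 0]], [0, [0, -62, -160], [0, 0, 0]], [0, [0, -62, -179], [0, 0, 0]], [0, [0, -62, -179], [0, 0, 0]], [0, [0, -62, -179], [0, 0, 0]]])

```text
time_s: 8.55
eef_pos: [510.0, 47.5, 21.6]
ee_rot: [0.0, 0.761, 0.649, 0.0]
force: [0.9, -0.4, -0.9]
grip_width: 0.182
grip_force: 98.1
```

```bash
python3 - <<'E'
from h import *
s=ctrl.sense();print(s['time_s'],s['eef_pos'],s['force'])
ci,im,d=snap('scene','sc6');ci2,im2,d2=snap('side','si6')
p=(532.8,203.6,61);print(proj(ci,p),proj(ci2,p))
u,v=proj(ci2,p).astype(int);a=cv2.resize(im2[v-40:v+40,u-50:u+50],None,fx=4,fy=4,interpolation=2)
u,v=proj(ci,p).astype(int);b=cv2.resize(im[v-40:v+40,u-50:u+50],None,fx=4,fy=4,interpolation=2)
cv2.imwrite('pics/c6.png',np.hstack([a,b]))
E
```

```text
8.55 [509.98465269  47.46528668  21.60012482] [ 0.89098493 -0.38914804 -0.89853261]
[378.24038507 252.47246739] [258.96943867 163.14461666]
```

View pics/c6.png

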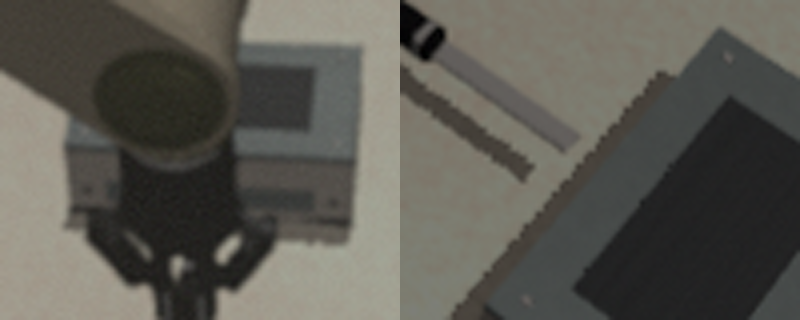

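The right crop (scene) shows the blade tip at (575,140), just off the cover's edge near its middle. Next I insert.

Request:
apply_moves(targets=[[0, [1, 6, -1], [0, 0, 0]], [0, [2, 13, -1], [0, 0, 0]], [0, [3, 20, -1], [0, 0, 0]], [0, [4, 27, -1], [0, 0, 0]], [0, [5, 34, -1], [0, 0, 0]], [0, [7, 42, -1], [0, 0, 0]], [0, [7, 42, -1], [0, 0, 0]], [0, [7, 42, -1], [0, 0, 0]]])

```text
time_s: 9.45
eef_pos: [516.5, 89.8, 19.8]
ee_rot: [-0.0, 0.76, 0.65, -0.0]
force: [0.0, 0.4, -0.8]
grip_width: 0.181
grip_force: 98.1
```

```bash
python3 - <<'E'
from h import *
import numpy as np
h=np.array([.1574,.9875]);r0=131-22+0;  # contact tip radius from hinge (horizontal)
# tip start: dist to hinge 130-22=108 horizontally, z 61+1.25 top ; hinge z 66
r=108.
out=[]
for th in np.radians(range(0,106,7)):
    yy=108-r*np.cos(th)+0*th; zz=r*np.sin(th)+4
    # keep blade (half thick 1.25, underside) in contact: tip at r, offset below underside
    out.append((round(np.degrees(th)),np.round([yy*h[0],yy*h[1],zz],0)))
for o in out:print(o)
E
```

```text
(0, array([0., 0., 4.]))
(7, array([ 0.,  1., 17.]))
(14, array([ 1.,  3., 30.]))
(21, array([ 1.,  7., 43.]))
(28, array([ 2., 12., 55.]))
(35, array([ 3., 19., 66.]))
(42, array([ 4., 27., 76.]))
(49, array([ 6., 37., 86.]))
(56, array([ 7., 47., 94.]))
(63, array([  9.,  58., 100.]))
(70, array([ 11.,  70., 105.]))
(77, array([ 13.,  83., 109.]))
(84, array([ 15.,  96., 111.]))
(91, array([ 17., 109., 112.]))
(98, array([ 19., 121., 111.]))
(105, array([ 21., 134., 108.]))
```

Request:
apply_moves(targets=[[0, [0, 0, 4], [0, 0, 0]], [0, [0, 0, 10], [0, 0, 0]], [0, [0, 1, 17], [0, 0, 0]], [0, [0, 2, 24], [0, 0, 0]], [0, [1, 3, 30], [0, 0, 0]], [0, [1, 5, 37], [0, 0, 0]], [0, [1, 7, 43], [0, 0, 0]], [0, [2, 10, 49], [0, 0, 0]], [0, [2, 12, 55], [0, 0, 0]], [0, [2, 12, 55], [0, 0, 0]]])

```text
time_s: 10.45
eef_pos: [518.9, 102.2, 75.7]
ee_rot: [0.0, 0.76, 0.65, 0.001]
force: [-0.1, -0.0, -3.3]
grip_width: 0.183
grip_force: 98.0
```

```bash
python3 - <<'E'
from h import *
s=ctrl.sense();print(s['time_s'],s['eef_pos'],s['force'])
ci,im,d=snap('scene','sc7');W=cloud(ci,d)
# cover angle: points in magazine frame
h=np.array([.1574,.9875]);x=np.array([.9875,-.1574]);o=np.array([532.8,203.6])+65*h
q=W[...,:2]-o-np.array([2,3.]);X=q@x;Y=q@h;Z=W[...,2]
for f in(-90,-60,60,90):
    m=(abs(X-f)<10)&(abs(Y)<80)&(Z>75)
    if m.sum()>10: P=np.c_[Y[m],Z[m]];print(f,m.sum(),np.degrees(np.arctan(np.polyfit(P[:,0],P[:,1],1)[0])),P[P[:,1].argmax()])
E
```

```text
10.45 [518.93489868 102.21679701  75.72211391] [-0.14129063 -0.04216812 -3.2747201 ]
-90 443 -27.93213748174725 [-48.92539158 133.37736453]
-60 476 -27.96652524413454 [-47.47651878 134.63385628]
60 576 -27.846093575248766 [-46.18122439 133.115667  ]
90 611 -27.95787966177374 [-45.71747279 133.60095436]
```

The cover is at 28° as planned, so I continue along the arc to about 98°.

Request:
apply_moves(targets=[[0, [0, 3, 6], [0, 0, 0]], [0, [1, 7, 11], [0, 0, 0]], [0, [2, 11, 16], [0, 0, 0]], [0, [2, 15, 21], [0, 0, 0]], [0, [3, 20, 26], [0, 0, 0]], [0, [4, 25, 31], [0, 0, 0]], [0, [5, 30, 35], [0, 0, 0]], [0, [5, 35, 39], [0, 0, 0]], [0, [6, 41, 42], [0, 0, 0]], [0, [7, 46, 45], [0, 0, 0]], [0, [9, 58, 50], [0, 0, 0]], [0, [11, 71, 54], [0, 0, 0]], [0, [13, 84, 56], [0, 0, 0]], [0, [15, 97, 57], [0, 0, 0]], [0, [16, 103, 57], [0, 0, 0]], [0, [17, 109, 56], [0, 0, 0]], [0, [17, 109, 56], [0, 0, 0]]])

```text
time_s: 12.2
eef_pos: [535.4, 211.4, 130.6]
ee_rot: [-0.0, 0.76, 0.65, -0.0]
force: [-0.3, 0.1, -0.5]
grip_width: 0.185
grip_force: 98.3
```

```bash
cat >> h.py <<'E'
def cover(f):
    ci,im,d=snap('scene',f);W=cloud(ci,d)
    h=np.array([.1574,.9875]);x=np.array([.9875,-.1574]);o=np.array([532.8,203.6])+65*h
    q=W[...,:2]-o-np.array([2,3.]);X=q@x;Y=q@h;Z=W[...,2]
    for f in(-90,-60,60,90):
        m=(abs(X-f)<10)&(abs(Y+40)<90)&(Z>78)
        if m.sum()>10: P=np.c_[Y[m],Z[m]];c=P-P.mean(0);v=np.linalg.svd(c,full_matrices=False)[2][0];print(f,m.sum(),'ang',np.degrees(np.arctan2(v[1],-v[0]))%180,P[P[:,1].argmax()],P.mean(0))
E
python3 - <<'E'
from h import *
s=ctrl.sense();print(s['time_s'],s['eef_pos'],s['force'],s['joints'])
cover('sc8')
E
```

```text
12.2 [535.37264481 211.43937576 130.55775864] [-0.30546378  0.09299674 -0.53088367] [1.72392687e-01 4.79761826e-01 1.43397814e+00 6.13429539e-04
 1.22824595e+00 3.28493029e-01]
-90 2288 ang 70.54233956588625 [-108.65886911  514.4619247 ] [-78.52675    471.91230547]
-60 1236 ang 179.10620954525885 [-90.39952127 496.35617571] [-85.1963632  478.75372274]
60 700 ang 78.18893139109123 [-104.60537327  454.19705578] [-86.05322111 390.76928284]
```

Request:
apply_moves(targets=[[0, [-3, -20, 0], [0, 0, 0]], [0, [-10, -60, 10], [0, 0, 0]], [0, [-14, -100, 40], [0, 0, -8]], [0, [-16, -140, 70], [0, 0, -16]], [0, [-18, -180, 80], [0, 0, -24]], [0, [-20, -220, 80], [0, 0, -32]], [0, [-22, -260, 80], [0, 0, -40]], [0, [-22, -300, 80], [0, 0, -48]], [0, [-22, -340, 60], [0, 0, -56]], [0, [-22, -370, 30], [0, 0, -64]], [0, [-22, -393, 0], [0, 0, -72]], [0, [-22, -393, -50], [0, 0, -76]], [0, [-22, -393, -90], [0, 0, -76]], [0, [-22, -393, -90], [0, 0, -76]], [0, [-22, -393, -90], [0, 0, -76]]])

```text
time_s: 13.75
eef_pos: [513.9, -182.7, 42.0]
ee_rot: [0.0, 0.999, 0.044, 0.0]
force: [-0.5, -0.7, -0.3]
grip_width: 0.181
grip_force: 98.2
```

```bash
python3 - <<'E'
from h import *
s=ctrl.sense();print(s['time_s'],s['eef_pos'],s['force'],s['ee_rot'])
cover('sc9')
E
```

```text
13.75 [ 513.90844796 -182.70632318   42.04506533] [-0.52933563 -0.71436762 -0.33141576] [1.15875380e-04 9.99046344e-01 4.36611771e-02 3.01580490e-04]
```

View pics/sc9.png

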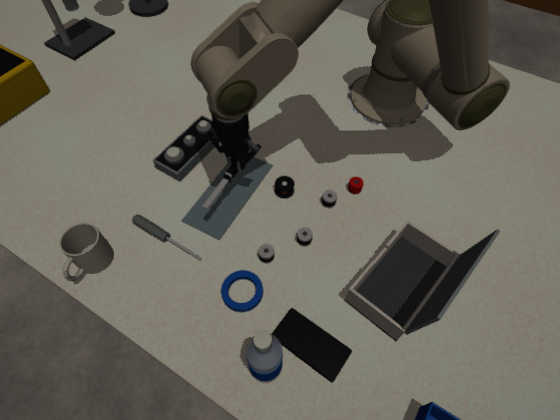

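The cover stands open at (455,280), a little past upright. I lay the blade down and measure the angle from this picture.

Request:
apply_moves(targets=[[0, [0, 0, -30], [0, 0, 0]], [0, [0, 0, -55], [0, 0, 0]], [0, [0, 0, -64], [0, 0, 0]], [0, [0, 0, -68], [0, 0, 0]], [0, [0, 0, -68], [0, 0, 0]], [30, [0, 0, -68], [0, 0, 0]], [30, [0, 0, -68], [0, 0, 0]], [40, [0, 0, -68], [0, 0, 0]], [40, [0, 0, -68], [0, 0, 0]], [40, [0, 0, -20], [0, 0, 0]], [40, [0, 0, 30], [0, 0, 0]], [40, [0, 0, 80], [0, 0, 0]], [85, [0, 50, 120], [0, 0, 0]], [85, [0, 100, 130], [0, 0, 0]], [85, [0, 130, 130], [0, 0, 0]], [85, [0, 130, 130], [0, 0, 0]]])

```text
time_s: 15.4
eef_pos: [513.5, -48.3, 172.2]
ee_rot: [-0.0, 0.999, 0.046, 0.001]
force: [0.6, -0.6, 0.3]
grip_width: 0.993
grip_force: 0.0
```

```bash
sed -i 's/abs(Y+40)<90/abs(Y)<110/' h.py; cat >> h.py <<'E'
def blobs(W,lo,hi,im,n=150,box=(300,720,-420,250)):
    z=W[...,2];m=((z>lo)&(z<hi)&(W[...,0]>box[0])&(W[...,0]<box[1])&(W[...,1]>box[2])&(W[...,1]<box[3])).astype(np.uint8)
    nl,L,st,_=cv2.connectedComponentsWithStats(m)
    for i in range(1,nl):
        if st[i,4]>n:
            P=W[L==i];r=cv2.minAreaRect(P[:,:2].astype(np.float32));print(st[i].tolist(),np.round(r[0],1),np.round(r[1],1),round(r[2],1),'z',round(float(np.median(P[:,2])),1),im[L==i].mean(0).round())
E
python3 - <<'E'
from h import *
s=ctrl.sense();print(s['time_s'],s['eef_pos'],s['force'],s['ee_rot'])
ci,im,d=snap('wrist','w10');W=cloud(ci,d)
print('rollers');blobs(W,24,36,im);print('tool');blobs(W,16,23.9,im);blobs(W,9,16,im)
cover('sc10')
E
```

```text
15.4 [513.51468389 -48.29949175 172.15125195] [ 0.57407798 -0.5605285   0.31158591] [-1.43568152e-04  9.98939033e-01  4.60427191e-02  9.24601549e-04]
rollers
[236, 2, 43, 45, 1498] [643.  -12.8] [34.9 35.4] 5.9 z 29.6 [159. 167. 170.]
[11, 12, 25, 230, 1977] [532.9 203. ] [  4.8 219.8] 81.1 z 30.0 [31. 33. 33.]
[175, 99, 41, 41, 1275] [559.4  36.6] [35.  35.1] 71.8 z 29.7 [163. 171. 174.]
[519, 182, 41, 137, 2657] [ 455.  -320.5] [153.9  42.3] 16.4 z 34.0 [42. 44. 42.]
[286, 208, 52, 49, 2033] [462.4 -78.8] [49.7 49.4] 5.3 z 29.7 [34. 37. 38.]
[177, 232, 38, 34, 994] [434.2  33.4] [34.6 35.7] 26.4 z 29.6 [133. 142. 146.]
tool
[19, 15, 23, 224, 1171] [532.7 203.2] [  4.5 219.8] 81.0 z 20.0 [31. 33. 33.]
[408, 139, 30, 109, 1997] [ 507.1 -183.1] [108.4  18.5] 4.5 z 22.0 [19. 19. 20.]
[515, 163, 45, 148, 791] [ 470.3 -319.2] [  4.1 164.8] 89.8 z 19.6 [41. 43. 41.]
[24, 16, 22, 220, 863] [532.8 203.5] [  3.4 220.1] 80.9 z 12.0 [40. 44. 47.]
[415, 38, 29, 117, 1615] [ 598.5 -175.6] [105.   16.8] 3.5 z 13.7 [138. 146. 150.]
[512, 140, 48, 168, 753] [ 481.2 -319. ] [  4.1 187.5] 89.6 z 12.4 [40. 42. 40.]
[406, 156, 12, 89, 231] [ 498.3 -176.1] [90.4  1.5] 5.0 z 12.1 [5. 5. 5.]
-90 155 ang 100.42568378934511 [ 84.5024836  196.97207688] [ 77.25514643 150.9515632 ]
-60 157 ang 100.54726080260382 [ 87.84326069 197.15174545] [ 77.09582177 150.7685987 ]
60 195 ang 99.87560187550118 [ 83.52469579 196.71687599] [ 76.99726219 152.54840785]
90 206 ang 99.81558384289556 [ 86.16996878 196.30074669] [ 76.81331524 151.37693441]
```

```bash
python3 - <<'E'
from h import *
ci,im,d=load('w10');W=cloud(ci,d)-np.array([513.5,-48.3,172.15])
for v in range(250,419,12): print(v,[ (np.round(W[v,u]).astype(int).tolist() if d[v,u]>0 else 0) for u in (30,60,100,150,170,200,286,330)])
E
```

```text
250 [[-114, 278, -173], [-109, 241, -173], [-104, 194, -172], [-98, 138, -172], [-96, 116, -173], [-79, 77, -143], [-84, -9, -172], [-80, -56, -173]]
262 [[-129, 281, -173], [-125, 243, -173], [-118, 195, -172], [-112, 138, -171], [5, 44, 55], [-91, 76, -141], [-98, -10, -172], [-94, -58, -173]]
274 [[-144, 282, -173], [-139, 244, -172], [-134, 196, -173], [5, 48, 65], [3, 42, 60], [-121, 82, -172], [-113, -11, -173], [-109, -59, -174]]
286 [[-159, 284, -172], [-155, 246, -172], [-149, 197, -172], [5, 44, 74], [-1, 42, 62], [-137, 82, -173], [-127, -13, -173], [-123, -61, -173]]
298 [[-177, 287, -173], [-171, 247, -172], [-165, 198, -172], [5, 42, 81], [-5, 41, 63], [-152, 82, -173], [-141, -14, -171], [-137, -63, -172]]
310 [[-193, 289, -173], [-186, 249, -171], [7, 53, 91], [2, 42, 82], [-9, 41, 65], [-167, 82, -173], [-157, -16, -172], [-153, -65, -172]]
322 [[5, 69, 99], [-205, 252, -173], [5, 51, 95], [-2, 42, 83], [-14, 41, 65], [-183, 82, -173], [-173, -17, -172], [-169, -67, -173]]
334 [[4, 67, 102], [2, 61, 98], [5, 48, 100], [12, 32, 107], [-204, 117, -173], [-200, 81, -172
[... 243 characters left out ...]
3, 25, 115], [-234, 81, -171], [-224, -22, -173], [-221, -75, -175]]
370 [[3, 59, 113], [-6, 60, 102], [-8, 50, 99], [13, 28, 119], [13, 24, 119], [-252, 81, -171], [8, 0, 110], [8, -11, 109]]
382 [[1, 58, 115], [-11, 60, 102], [-13, 51, 99], [13, 27, 122], [13, 23, 121], [8, 18, 116], [9, 0, 114], [11, -10, 116]]
394 [[-16, 70, 103], [-15, 61, 102], [-309, 212, -172], [13, 26, 125], [13, 22, 125], [17, 16, 128], [8, 0, 117], [10, -10, 118]]
406 [[-5, 59, 117], [-15, 59, 107], [-329, 213, -171], [13, 25, 128], [14, 21, 129], [16, 15, 130], [8, 0, 121], [9, -9, 121]]
418 [[-8, 59, 118], [-18, 58, 108], [-353, 216, -172], [15, 23, 132], [15, 20, 132], [16, 15, 132], [8, 0, 124], [10, -9, 124]]
```

```bash
python3 - <<'E'
from h import *
s=ctrl.sense();print(s['time_s'],s['eef_pos'],s['force'],s['dq'])
E
```

```text
15.5 [513.51318338 -51.86577354 171.11363171] [ 0.85733782 -0.1058174  -0.4224962 ] [-0.04036811  0.01889264 -0.00364144 -0.00247519 -0.00219926 -0.00463919]
```

Request:
apply_moves(targets=[[60, [40, 15, -30], [0, 0, 0]], [60, [80, 30, -60], [0, 0, 0]], [60, [115, 39, -80], [0, 0, 0]], [60, [130, 39, -110], [0, 0, 0]], [60, [130, 39, -150], [0, 0, 0]], [60, [130, 39, -185], [0, 0, 0]], [60, [130, 39, -203], [0, 0, 0]], [60, [130, 39, -211], [0, 0, 0]], [60, [130, 39, -211], [0, 0, 0]], [40, [130, 39, -211], [0, 0, 0]], [20, [130, 39, -211], [0, 0, 0]], [20, [130, 39, -211], [0, 0, 0]], [20, [130, 39, -211], [0, 0, 0]], [20, [130, 39, -211], [0, 0, 0]], [20, [130, 39, -211], [0, 0, 0]], [20, [130, 39, -211], [0, 0, 0]]], squeeze=40)

```text
time_s: 17.1
eef_pos: [647.1, -15.3, -35.3]
ee_rot: [0.001, 0.999, 0.043, 0.004]
force: [-2.6, 1.9, 27.7]
grip_width: 0.408
grip_force: 47.1
```

Request:
apply_moves(targets=[[20, [0, 0, 5], [0, 0, 0]], [20, [0, 0, 10], [0, 0, 0]], [20, [0, 0, 20], [0, 0, 0]], [20, [0, 0, 40], [0, 0, 0]], [20, [0, 0, 40], [0, 0, 0]]])

```text
time_s: 17.6
eef_pos: [644.9, -14.0, 2.4]
ee_rot: [0.001, 0.999, 0.043, 0.002]
force: [1.8, -0.0, -1.2]
grip_width: 0.412
grip_force: 40.0
```

```bash
python3 - <<'E'
from h import *
s=ctrl.sense();print(s['time_s'],s['eef_pos'],s['force'],s['ee_rot'],s['grip_width'],s['grip_force'])
ci,im,d=snap('side','s11');u,v=proj(ci,(643,-13,40)).astype(int)
ci2,im2,d2=snap('wrist','w11')
cv2.imwrite('pics/c11.png',np.hstack([cv2.resize(im[v-45:v+45,u-45:u+45],(300,300)),im2[120:420,130:430]]))
W=cloud(ci2,d2);print([np.round(W[vv,286]).tolist() for vv in range(200,330,8)])
E
```

```text
17.6 [644.94014948 -14.00193718   2.35866198] [ 1.79295513 -0.04215248 -1.22078039] [5.33533553e-04 9.99051527e-01 4.34942646e-02 2.00243424e-03] 0.4117050581531776 40.0098717212677
[[662.0, -13.0, -1.0], [658.0, -14.0, 0.0], [653.0, -14.0, -1.0], [649.0, -14.0, -1.0], [659.0, -14.0, 38.0], [660.0, -14.0, 48.0], [660.0, -14.0, 57.0], [659.0, -14.0, 63.0], [657.0, -14.0, 65.0], [654.0, -14.0, 65.0], [651.0, -14.0, 65.0], [649.0, -14.0, 66.0], [645.0, -15.0, 65.0], [642.0, -15.0, 65.0], [639.0, -15.0, 66.0], [635.0, -16.0, 65.0], [632.0, -16.0, 67.0]]
```

View pics/c11.png

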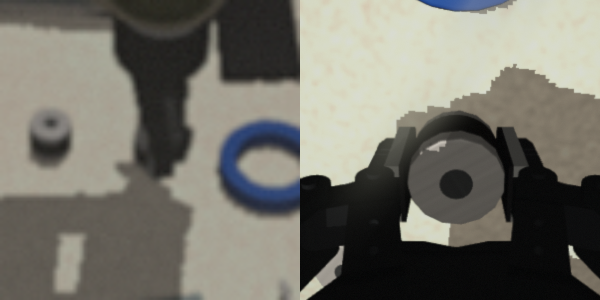

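The roller is held upright between the pads (right crop, centre (455,183)). Its underside is 33 above the reported TCP. I carry it to the magazine's right-hand third.

Request:
apply_moves(targets=[[20, [0, 10, 40], [0, 0, 0]], [20, [-5, 50, 70], [0, 0, 0]], [20, [-12, 95, 75], [0, 0, 0]], [20, [-20, 140, 75], [0, 0, 0]], [20, [-28, 185, 75], [0, 0, 0]], [20, [-36, 230, 75], [0, 0, 0]], [20, [-42, 264, 75], [0, 0, 0]], [20, [-42, 264, 75], [0, 0, 0]], [20, [-42, 264, 45], [0, 0, 0]], [20, [-42, 264, 10], [0, 0, 0]], [20, [-42, 264, -12], [0, 0, 0]], [20, [-42, 264, -21], [0, 0, 0]], [20, [-42, 264, -24], [0, 0, 0]], [20, [-42, 264, -24], [0, 0, 0]], [20, [-42, 264, -24], [0, 0, 0]]])

```text
time_s: 19.2
eef_pos: [601.5, 253.1, -24.5]
ee_rot: [-0.002, 0.999, 0.044, 0.001]
force: [1.3, 17.2, 0.4]
grip_width: 0.404
grip_force: 52.6
```

There is a 17 N sideways touch on the front wall, so I shift towards the magazine's centre before opening.

Request:
apply_moves(targets=[[20, [0, 4, 3], [0, 0, 0]], [20, [0, 8, 3], [0, 0, 0]], [20, [0, 8, 3], [0, 0, 0]], [20, [0, 8, 0], [0, 0, 0]], [20, [0, 8, 0], [0, 0, 0]]])

```text
time_s: 19.7
eef_pos: [601.2, 258.1, -24.9]
ee_rot: [0.0, 0.999, 0.043, -0.001]
force: [-0.6, 0.8, -1.1]
grip_width: 0.406
grip_force: 51.5
```

Request:
apply_moves(targets=[[20, [0, 0, 1], [0, 0, -7]], [20, [0, 0, 1], [0, 0, -14]], [20, [0, 0, 0], [0, 0, -14]], [20, [0, 0, 0], [0, 0, -14]], [39, [0, 0, 0], [0, 0, -14]], [42, [0, 0, 0], [0, 0, -14]], [43, [0, 0, 0], [0, 0, -14]], [43, [0, 0, 0], [0, 0, -14]], [43, [0, 0, 12], [0, 0, -14]], [43, [0, 0, 35], [0, 0, -14]], [43, [0, 0, 80], [0, 0, -14]], [43, [0, 0, 130], [0, 0, -14]], [60, [-30, -50, 170], [0, 0, -14]], [60, [-60, -100, 190], [0, 0, -14]], [60, [-60, -130, 190], [0, 0, -14]], [60, [-60, -130, 190], [0, 0, -14]], [60, [-60, -130, 190], [0, 0, -14]]])

```text
time_s: 21.4
eef_pos: [541.7, 127.7, 167.3]
ee_rot: [-0.0, 0.997, -0.079, 0.001]
force: [0.6, -0.1, -0.1]
grip_width: 0.704
grip_force: 0.0
```

```bash
python3 - <<'E'
from h import *
s=ctrl.sense();print(s['time_s'],s['eef_pos'],s['force'],s['ee_rot'],s['grip_width'])
ci,im,d=snap('wrist','w12');W=cloud(ci,d);blobs(W,24,36,im);print('mag');blobs(W,36.1,42,im,80,(300,720,190,330))
cover('sc12')
ci,im,d=load('sc12');W=cloud(ci,d)-[2,3,0];blobs(W,24,36,im,60,(300,720,-30,60));print('mag');blobs(W,34,42,im,60,(400,700,200,340))
E
```

```text
21.4 [541.74486598 127.66433153 167.30591779] [ 0.61533879 -0.12335875 -0.14085515] [-1.67881654e-04  9.96838390e-01 -7.94492141e-02  1.00924137e-03] 0.703616594728468
[197, 78, 15, 173, 578] [561.9 198.4] [  2.8 160.5] 80.9 z 30.2 [45. 48. 47.]
[363, 81, 41, 43, 1367] [595.7  32.1] [35.2 35.1] 2.6 z 29.5 [170. 181. 185.]
[134, 120, 20, 38, 209] [599.4 244.6] [10.4 32.9] 89.5 z 30.6 [30. 32. 33.]
[481, 201, 50, 49, 1891] [462.6 -78.5] [50.3 49.3] 61.6 z 29.4 [31. 33. 34.]
[380, 252, 33, 30, 477] [440.1  28.4] [35.4 19.8] 42.1 z 29.5 [144. 152. 157.]
[348, 320, 24, 32, 492] [359.3  76.6] [36.4 21.8] 13.1 z 29.5 [ 38.  40. 158.]
mag
[52, 88, 26, 141, 576] [592.3 319.7] [  8.2 127.7] 78.0 z 39.1 [55. 61. 65.]
[196, 104, 13, 147, 376] [553.6 199.5] [  2.  133.3] 81.3 z 37.8 [61. 65. 66.]
[109, 122, 40, 40, 1210] [599.  257.3] [34.8 34.3] 85.5 z 37.8 [185. 194. 198.]
[111, 302, 29, 5, 89] [443.7 305.5] [31.6  1.8] 81.9 z 39.1 [73. 82. 87.]
-90 250 ang 63.75106468472306 [-103.18844181  526.46673536] [  7.71517944 287.30949233]
-60 397 ang 64.28493232695683 [-107.83648732  525.78542605] [-27.47395958 363.83829147]
60 850 ang 61.75295902662771 [-84.64098616 481.32240383] [-52.20007914 388.04191751]
90 207 ang 99.80176487981048 [ 86.22274907 196.33355896] [ 76.87447642 151.5453417 ]
[323, 190, 14, 13, 145] [434.4  33.7] [34.  33.9] 12.0 z 29.9 [66. 67. 70.]
[287, 238, 16, 15, 186] [596.5  30.7] [34.6 34.4] 13.4 z 30.0 [81. 83. 86.]
mag
[401, 228, 51, 34, 128] [445.8 281.4] [117.1  17.3] 81.9 z 38.0 [47. 51. 54.]
[378, 288, 18, 17, 227] [599.4 255.9] [33.6 35.3] 76.7 z 38.2 [83. 85. 88.]
[353, 299, 48, 38, 101] [652.5 256.9] [112.5   2.9] 80.7 z 38.4 [47. 51. 55.]
```

Roller A stands in the magazine at (599,257) with its top at 38. Roller B was knocked aside to (596,32), so I pick it there.

Request:
apply_moves(targets=[[60, [20, -35, -30], [0, 0, 0]], [60, [40, -70, -60], [0, 0, 0]], [60, [54, -97, -90], [0, 0, 0]], [60, [54, -97, -130], [0, 0, 0]], [60, [54, -97, -170], [0, 0, 0]], [60, [54, -97, -190], [0, 0, 0]], [60, [54, -97, -199], [0, 0, 0]], [60, [54, -97, -199], [0, 0, 0]], [40, [54, -97, -199], [0, 0, 0]], [20, [54, -97, -199], [0, 0, 0]], [20, [54, -97, -199], [0, 0, 0]], [20, [54, -97, -199], [0, 0, 0]], [20, [54, -97, -199], [0, 0, 0]], [20, [54, -97, -199], [0, 0, 0]], [20, [54, -97, -195], [0, 0, 0]], [20, [54, -97, -180], [0, 0, 0]], [20, [54, -97, -150], [0, 0, 0]], [20, [54, -97, -150], [0, 0, 0]], [20, [54, -97, -150], [0, 0, 0]]], squeeze=40)

```text
time_s: 23.4
eef_pos: [595.7, 31.5, 16.8]
ee_rot: [0.0, 0.997, -0.078, 0.001]
force: [-0.2, 0.0, -1.8]
grip_width: 0.408
grip_force: 40.1
```

```bash
cat >> h.py <<'E'
def held(f):
    s=ctrl.sense();print(s['time_s'],s['eef_pos'],s['force'],s['grip_width'],s['grip_force'])
    ci,im,d=snap('wrist',f);W=cloud(ci,d)-s['eef_pos']
    m=(abs(W[...,0])<40)&(abs(W[...,1])<18)&(W[...,2]>20)&(W[...,2]<95)
    P=W[m];zt=np.percentile(P[:,2],[5,50,95]);T=P[abs(P[:,2]-np.median(P[:,2]))<2];print('n',len(P),'z pct',zt,'top ctr',(T.min(0)+T.max(0))/2,T.min(0),T.max(0))
E
python3 -c "
from h import *
held('w13')"
```

```text
23.4 [595.7309718   31.53419888  16.78710583] [-0.19934905  0.02308093 -1.78723613] 0.40815861739142617 40.09864032268524
n 9770 z pct [42.10766498 61.02621661 72.88738693] top ctr [-4.33607083e-01 -9.59304404e-03  6.10332898e+01] [-18.3377395  -17.99339645  59.05544414] [17.47052534 17.97421037 63.01113552]
```

Request:
apply_moves(targets=[[20, [0, 10, 35], [0, 0, 0]], [20, [-5, 45, 60], [0, 0, 0]], [20, [-15, 90, 60], [0, 0, 0]], [20, [-28, 135, 60], [0, 0, 0]], [20, [-40, 180, 60], [0, 0, 0]], [20, [-50, 220, 60], [0, 0, 0]], [20, [-52, 236, 60], [0, 0, 0]], [20, [-52, 236, 60], [0, 0, 0]], [20, [-52, 236, 30], [0, 0, 0]], [20, [-52, 236, -5], [0, 0, 0]], [20, [-52, 236, -28], [0, 0, 0]], [20, [-52, 236, -36], [0, 0, 0]], [20, [-52, 236, -38], [0, 0, 0]], [20, [-52, 236, -38], [0, 0, 0]], [20, [-52, 236, -38], [0, 0, 0]]])

```text
time_s: 24.95
eef_pos: [544.4, 267.6, -20.8]
ee_rot: [-0.0, 0.997, -0.079, 0.001]
force: [0.3, 0.9, -0.9]
grip_width: 0.41
grip_force: 40.5
```

Request:
apply_moves(targets=[[20, [0, 0, -1], [0, 0, 0]], [20, [0, 0, -1], [0, 0, 0]], [39, [0, 0, -1], [0, 0, 0]], [42, [0, 0, -1], [0, 0, 0]], [43, [0, 0, -1], [0, 0, 0]], [43, [0, 0, -1], [0, 0, 0]], [43, [0, 0, 12], [0, 0, 0]], [43, [0, 0, 35], [0, 0, 0]], [43, [0, 0, 80], [0, 0, 0]], [43, [0, 0, 125], [0, 0, 0]], [60, [-25, -45, 140], [0, 0, 0]], [60, [-50, -90, 150], [0, 0, 0]], [60, [-70, -135, 150], [0, 0, 0]], [60, [-90, -180, 150], [0, 0, 0]], [60, [-105, -215, 150], [0, 0, 0]], [60, [-109, -234, 150], [0, 0, 0]], [60, [-109, -234, 150], [0, 0, 0]], [60, [-109, -234, 150], [0, 0, 0]], [60, [-109, -234, 150], [0, 0, 0]]])

```text
time_s: 26.85
eef_pos: [434.8, 34.4, 128.2]
ee_rot: [-0.0, 0.997, -0.078, 0.0]
force: [-0.7, 0.3, -0.3]
grip_width: 0.703
grip_force: 0.0
```

```bash
python3 - <<'E'
from h import *
s=ctrl.sense();print(s['time_s'],s['eef_pos'],s['force'],s['ee_rot'],s['grip_width'])
ci,im,d=snap('wrist','w14');W=cloud(ci,d);blobs(W,24,36,im,150,(300,720,-120,120))
ci,im,d=snap('scene','sc14');W=cloud(ci,d)-[2,3,0];blobs(W,24,36,im,60,(300,720,-30,100));print('mag');blobs(W,34,42,im,60,(400,700,200,340))
E
```

```text
26.85 [434.81594515  34.44138097 128.19489446] [-0.68399685  0.34426871 -0.26389811] [-6.53577932e-05  9.96960816e-01 -7.79042208e-02  2.42301310e-04] 0.703325541422818
[390, 101, 64, 65, 3223] [462.5 -79. ] [49.1 50.4] 3.2 z 29.5 [27. 29. 29.]
[263, 168, 45, 44, 1513] [433.8  33.9] [35.2 35.1] 58.3 z 29.7 [124. 136. 139.]
[237, 257, 41, 39, 1247] [361.  70.] [34.7 34.8] 81.3 z 29.6 [ 47.  53. 150.]
[349, 177, 15, 13, 143] [361.8  69.8] [34.  35.1] 90.0 z 29.7 [14. 15. 91.]
[323, 190, 14, 13, 149] [434.1  33.2] [37.  32.2] 27.8 z 29.7 [64. 66. 69.]
mag
[402, 229, 50, 33, 121] [440.3 282. ] [117.3  11. ] 84.6 z 38.0 [46. 50. 54.]
[393, 269, 17, 17, 209] [543.4 264.9] [34.3 34.3] 85.7 z 38.3 [80. 82. 85.]
[378, 288, 18, 17, 231] [599.5 256. ] [34.4 34.6] 11.1 z 38.0 [80. 82. 85.]
```

Two rollers are in, both with tops at 38. I pick the third at (434,34).

Request:
apply_moves(targets=[[60, [-1, 0, -50], [0, 0, 0]], [60, [-1, 0, -95], [0, 0, 0]], [60, [-1, 0, -130], [0, 0, 0]], [60, [-1, 0, -152], [0, 0, 0]], [60, [-1, 0, -161], [0, 0, 0]], [60, [-1, 0, -161], [0, 0, 0]], [40, [-1, 0, -161], [0, 0, 0]], [20, [-1, 0, -161], [0, 0, 0]], [20, [-1, 0, -161], [0, 0, 0]], [20, [-1, 0, -161], [0, 0, 0]], [20, [-1, 0, -161], [0, 0, 0]], [20, [-1, 0, -161], [0, 0, 0]], [20, [-1, 0, -155], [0, 0, 0]], [20, [-1, 0, -140], [0, 0, 0]], [20, [-1, 0, -112], [0, 0, 0]], [20, [-1, 0, -112], [0, 0, 0]], [20, [-1, 0, -112], [0, 0, 0]]], squeeze=40)

```text
time_s: 28.65
eef_pos: [433.7, 33.6, 16.4]
ee_rot: [0.0, 0.997, -0.078, 0.001]
force: [-1.0, -0.6, -1.8]
grip_width: 0.407
grip_force: 40.1
```

```bash
python3 -c "
from h import *
held('w15')"
```

```text
28.65 [433.74250847  33.56424691  16.38215062] [-1.02101666 -0.64871701 -1.80833074] 0.40689590081610716 40.14764070510864
n 9794 z pct [42.29985973 61.25414595 72.94537008] top ctr [-5.54723981e-01 -2.98362169e-02  6.12619388e+01] [-18.40661207 -17.96724633  59.29420778] [17.29716411 17.9075739  63.22966986]
```

Request:
apply_moves(targets=[[20, [0, 10, 35], [0, 0, 0]], [20, [5, 45, 60], [0, 0, 0]], [20, [15, 90, 60], [0, 0, 0]], [20, [28, 135, 60], [0, 0, 0]], [20, [40, 180, 60], [0, 0, 0]], [20, [50, 225, 60], [0, 0, 0]], [20, [52, 243, 60], [0, 0, 0]], [20, [52, 243, 60], [0, 0, 0]], [20, [52, 243, 30], [0, 0, 0]], [20, [52, 243, -5], [0, 0, 0]], [20, [52, 243, -28], [0, 0, 0]], [20, [52, 243, -36], [0, 0, 0]], [20, [52, 243, -39], [0, 0, 0]], [20, [52, 243, -39], [0, 0, 0]], [20, [52, 243, -39], [0, 0, 0]]])

```text
time_s: 30.2
eef_pos: [486.3, 276.7, -22.0]
ee_rot: [-0.0, 0.997, -0.078, 0.001]
force: [-0.7, 0.7, -1.7]
grip_width: 0.406
grip_force: 40.9
```

Request:
apply_moves(targets=[[20, [0, 0, -1], [0, 0, 0]], [39, [0, 0, -1], [0, 0, 0]], [42, [0, 0, -1], [0, 0, 0]], [43, [0, 0, -1], [0, 0, 0]], [43, [0, 0, -1], [0, 0, 0]], [43, [0, 0, 12], [0, 0, 0]], [43, [0, 0, 35], [0, 0, 0]], [43, [0, 0, 80], [0, 0, 0]], [43, [0, 0, 125], [0, 0, 0]], [43, [0, -15, 170], [0, 0, 0]], [20, [0, -30, 213], [0, 0, 0]], [0, [0, -30, 213], [0, 0, 0]], [0, [0, -30, 213], [0, 0, 0]], [0, [0, -30, 213], [0, 0, 0]]], squeeze=40)

```text
time_s: 31.6
eef_pos: [484.9, 246.7, 189.0]
ee_rot: [0.0, 0.997, -0.078, -0.001]
force: [-0.3, 0.8, -0.2]
grip_width: 0.0
grip_force: 0.0
```

```bash
python3 - <<'E'
from h import *
s=ctrl.sense();print(s['time_s'],s['eef_pos'],s['force'],s['grip_width'])
ci,im,d=snap('wrist','w16');W=cloud(ci,d);blobs(W,34,42,im,150,(400,680,215,330))
a=snap('scene','sc16');W=cloud(a[0],a[2])-[2,3,0];blobs(W,24,36,a[1],60,(300,720,-30,100));print('mag');blobs(W,34,42,a[1],60,(400,700,200,340))
cv2.imwrite('pics/c16.png',np.vstack([im[:300],a[1][180:340,:]]))
# closing path, relative to commanded TCP now
h=np.array([.1574,.9875]);x=np.array([.9875,-.1574]);mc=np.array([543.,267.8]);cur=np.array([485.5,246.6,189.9])
def rel(my,tip): return np.r_[mc+x*-40+h*my,tip-40]-cur
print('behind hi',rel(140,230).round(),'behind lo',rel(140,150).round())
w=9
for th in range(100,-1,-7):
    t=np.radians(th);r=100;my=65-r*np.cos(t)+6*np.sin(t)+w;z=66+r*np.sin(t)+6*np.cos(t);print(th,rel(my,z).round(),round(my),round(z))
E
```

```text
31.6 [484.8900963 246.6848997 189.0445744] [-0.32540494  0.79901101 -0.15139885] 0.00023686026591627932
[179, 0, 11, 146, 350] [589.9 320.1] [  1.6 125. ] 81.0 z 38.2 [63. 69. 74.]
[231, 30, 41, 43, 1350] [598.9 257.6] [35.1 35. ] 1.5 z 37.6 [206. 212. 214.]
[234, 98, 38, 40, 1180] [542.6 266.9] [33.9 34.9] 79.6 z 37.6 [208. 214. 217.]
[236, 162, 37, 37, 1076] [485.1 275.8] [34.4 35.1] 79.3 z 37.7 [186. 195. 199.]
[207, 199, 108, 30, 336] [439.4 274.8] [ 25.8 108.4] 5.2 z 37.7 [ 97. 108. 114.]
[349, 177, 15, 12, 142] [362.  70.] [33.5 34. ] 81.8 z 29.8 [ 7.  8. 60.]
mag
[406, 230, 45, 32, 111] [440.5 284.9] [111.7   4.7] 80.7 z 38.0 [47. 51. 54.]
[407, 251, 17, 16, 194] [485.7 273.9] [35.5 33.5] 8.5 z 38.3 [82. 84. 87.]
[393, 269, 17, 16, 210] [544.1 264.9] [35.3 34. ] 12.0 z 38.2 [81. 83. 87.]
[378, 288, 18, 17, 229] [598.8 256.2] [33.6 34.8] 76.1 z 38.3 [82. 84. 88.]
[353, 298, 48, 39, 91] [652.6 256.4] [113.5   2.9] 81.3 z 38.1 [47. 51. 55.]
behind hi [ 40. 166.   0.] behind lo [ 40. 166. -80.]
100 [ 33. 124. -66.] 97 163
93 [ 31. 112. -64.] 85 166
86 [ 29. 100. -64.] 73 166
79 [ 28.  88. -65.] 61 165
72 [ 26.  76. -67.] 49 163
65 [ 24.  64. -71.] 37 159
58 [ 22.  53. -76.] 26 154
51 [ 20.  43. -82.] 16 147
44 [ 19.  34. -90.] 6 140
37 [ 18.  25. -99.] -2 131
30 [  16.   18. -109.] -10 121
23 [  16.   12. -119.] -16 111
16 [  15.    7. -131.] -20 99
9 [  14.    4. -142.] -24 88
2 [  14.    2. -154.] -26 75
```

View pics/c16.png

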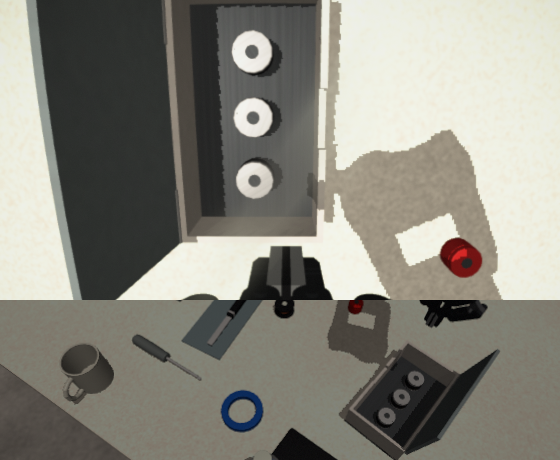

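All three rollers stand upright in the magazine, at (252,52), (253,117) and (254,181). I take the shut fingers over the cover, down behind it, and push it closed along its arc.

Request:
apply_moves(targets=[[0, [10, 40, 20], [0, 0, 0]], [0, [20, 85, 20], [0, 0, 0]], [0, [32, 130, 20], [0, 0, 0]], [0, [40, 172, 10], [0, 0, 0]], [0, [40, 172, -30], [0, 0, 0]], [0, [40, 170, -66], [0, 0, 0]], [0, [40, 166, -66], [0, 0, 0]], [0, [38, 152, -66], [0, 0, 0]], [0, [35, 138, -66], [0, 0, 0]], [0, [33, 124, -66], [0, 0, 0]], [0, [31, 112, -65], [0, 0, 0]], [0, [29, 100, -65], [0, 0, 0]], [0, [28, 88, -65], [0, 0, 0]], [0, [26, 76, -67], [0, 0, 0]], [0, [24, 64, -71], [0, 0, 0]], [0, [22, 53, -76], [0, 0, 0]], [0, [22, 53, -76], [0, 0, 0]]])

```text
time_s: 33.4
eef_pos: [507.6, 298.4, 114.5]
ee_rot: [0.0, 0.997, -0.079, -0.0]
force: [0.2, -0.3, -0.2]
grip_width: 0.003
grip_force: 0.0
```

```bash
python3 - <<'E'
from h import *
s=ctrl.sense();print(s['time_s'],s['eef_pos'],s['force'])
cover('sc17')
E
```

```text
33.4 [507.6375424  298.44046026 114.49957483] [ 0.24123622 -0.26763171 -0.18973498]
-90 1210 ang 75.5997957293307 [-68.6354051  482.82642233] [-26.25460817 427.97320436]
-60 1046 ang 79.5333078272912 [-59.52570941 475.58421697] [ -2.63393802 395.50602277]
60 398 ang 55.0388835482849 [ -5.32144624 177.70031976] [ 24.74688814 133.3541863 ]
90 428 ang 55.1627198580435 [ -4.84236579 178.75136057] [ 25.55036476 131.8119586 ]
```

The cover is at 55°. I continue down and press lightly at the end.

Request:
apply_moves(targets=[[0, [-2, -10, -6], [0, 0, 0]], [0, [-3, -19, -14], [0, 0, 0]], [0, [-4, -28, -23], [0, 0, 0]], [0, [-6, -35, -33], [0, 0, 0]], [0, [-6, -41, -43], [0, 0, 0]], [0, [-7, -46, -55], [0, 0, 0]], [0, [-8, -49, -66], [0, 0, 0]], [0, [-8, -51, -75], [0, 0, 0]], [0, [-8, -51, -80], [0, 0, 0]], [0, [-8, -51, -82], [0, 0, 0]], [0, [-8, -51, -83], [0, 0, 0]], [0, [-8, -51, -83], [0, 0, 0]]])

```text
time_s: 34.65
eef_pos: [499.5, 248.4, 37.0]
ee_rot: [0.001, 0.997, -0.078, 0.001]
force: [-26.7, -11.7, 63.1]
grip_width: 0.002
grip_force: 31.7
```

Request:
apply_moves(targets=[[0, [0, 0, 12], [0, 0, 0]], [0, [0, 0, 30], [0, 0, 0]], [0, [0, -40, 70], [0, 0, 0]], [0, [0, -80, 110], [0, 0, 0]], [0, [0, -120, 120], [0, 0, 0]], [0, [0, -160, 120], [0, 0, 0]], [0, [0, -200, 120], [0, 0, 0]], [0, [0, -240, 120], [0, 0, 0]], [0, [0, -280, 120], [0, 0, 0]], [0, [0, -280, 120], [0, 0, 0]]])

```text
time_s: 35.65
eef_pos: [499.5, -35.2, 150.5]
ee_rot: [0.0, 0.997, -0.081, -0.0]
force: [0.3, 0.8, -0.7]
grip_width: -0.002
grip_force: 0.0
```

```bash
python3 - <<'E'
from h import *
s=ctrl.sense();print(s['time_s'],s['eef_pos'],s['force'],s['grip_width'],s['ee_rot'])
ci,im,d=snap('scene','sc18');W=cloud(ci,d)
h=np.array([.1574,.9875]);x=np.array([.9875,-.1574]);o=np.array([543,267.8])
q=W[...,:2]-o-np.array([2,3.]);X=q@x;Y=q@h;Z=W[...,2]
m=(abs(X)<95)&(abs(Y)<50)
print('cover z front/back',np.median(Z[m&(Y<-30)]),np.median(Z[m&(Y>30)]),np.percentile(Z[m],[2,50,98]))
cv2.imwrite('pics/c18.png',im)
a=snap('wrist','w18');W=cloud(a[0],a[2]);blobs(W,45,62,a[1],60,(380,600,-400,-300));blobs(W,16,24,a[1],300,(380,700,-300,-100))
E
```

```text
35.65 [499.50654355 -35.18202632 150.45565669] [ 0.34052584  0.81859447 -0.73910055] -0.0015304647506107678 [ 4.45346033e-04  9.96744344e-01 -8.06257268e-02 -8.58637214e-05]
cover z front/back 72.50663171255519 72.48230271027649 [69.88628654 72.59288619 75.26416963]
[433, 83, 35, 124, 2557] [ 506.2 -183.5] [110.4  18.6] 4.7 z 22.0 [23. 23. 24.]
```

View pics/c18.png

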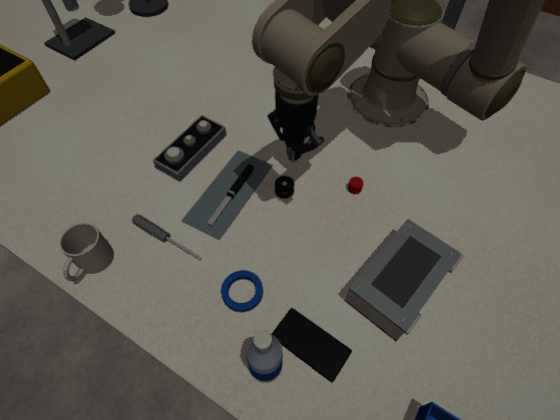

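The cover is shut, flat at 72.5 front and back. The blade lies on the mat and the other things are where they were. Next I locate the keys from above.

Request:
apply_moves(targets=[[0, [0, -50, 40], [0, 0, 0]], [0, [0, -100, 60], [0, 0, 0]], [0, [-4, -150, 60], [0, 0, 0]], [0, [-6, -200, 60], [0, 0, 0]], [0, [-8, -250, 60], [0, 0, 0]], [0, [-10, -300, 60], [0, 0, 0]], [0, [-10, -328, 60], [0, 0, 0]], [0, [-10, -328, 60], [0, 0, 0]], [0, [-10, -328, 60], [0, 0, 0]], [0, [-10, -328, 60], [0, 0, 0]]])

```text
time_s: 36.75
eef_pos: [490.2, -357.6, 210.9]
ee_rot: [-0.0, 0.997, -0.077, -0.0]
force: [-0.5, -0.2, 0.3]
grip_width: -0.005
grip_force: 0.0
```

```bash
python3 - <<'E'
from h import *
s=ctrl.sense();print(s['time_s'],s['eef_pos'],s['force'],s['dq'].round(3))
a=snap('wrist','w19');W=cloud(a[0],a[2]);blobs(W,53,62,a[1],40,(380,600,-440,-280));print();blobs(W,30,37,a[1],300,(370,610,-440,-280))
P=W[(W[...,0]>380)&(W[...,0]<600)&(W[...,1]<-300)&(W[...,1]>-420)&(W[...,2]>50)&(W[...,2]<65)];print(np.percentile(P[:,2],[10,50,90]))
E
```

```text
36.75 [ 490.24029105 -357.63053894  210.87424454] [-0.45145654 -0.21875686  0.33093303] [ 0.004 -0.01   0.001 -0.001  0.001 -0.003]
[261, 97, 37, 37, 1051] [ 546.4 -361.3] [33.1 32.5] 81.6 z 56.4 [221. 231. 230.]
[281, 171, 17, 16, 202] [ 486.6 -361.5] [14.9 14.6] 44.0 z 56.3 [193. 210. 210.]
[286, 225, 24, 22, 392] [ 426.9 -361.2] [23.  21.8] 71.8 z 56.6 [140. 155. 156.]

[231, 67, 110, 194, 11095] [ 486.5 -361.3] [ 85.4 200.5] 89.6 z 35.0 [74. 79. 79.]
[55.01310312 56.41034587 57.4401842 ]
```

View pics/w19.png

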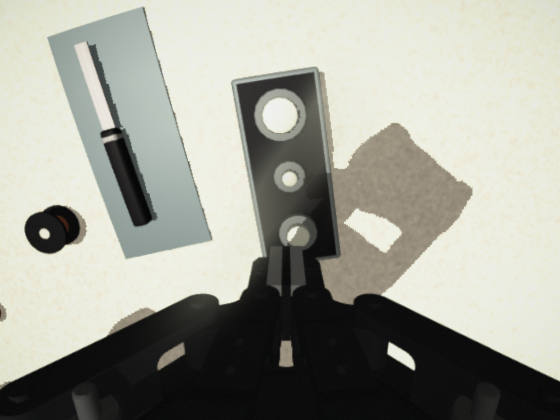

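The key tops measure 33, 15 and 22 across: large at x 546, small at 487, middle at 427, all at y −361. I press the small one, watching the force.

Request:
apply_moves(targets=[[0, [-3, -2, -50], [0, 0, 0]], [0, [-3, -2, -100], [0, 0, 0]], [0, [-3, -2, -145], [0, 0, 0]], [0, [-3, -2, -172], [0, 0, 0]], [0, [-3, -2, -182], [0, 0, 0]], [0, [-3, -2, -187], [0, 0, 0]], [0, [-3, -2, -190], [0, 0, 0]], [0, [-3, -2, -190], [0, 0, 0]], [0, [-3, -2, -190], [0, 0, 0]]])

```text
time_s: 37.7
eef_pos: [487.1, -361.8, 22.3]
ee_rot: [0.001, 0.997, -0.078, 0.001]
force: [0.8, 0.0, 1.0]
grip_width: 0.001
grip_force: 0.6
```

Request:
apply_moves(targets=[[0, [0, 0, -2], [0, 0, 0]], [0, [0, 0, -4], [0, 0, 0]], [0, [0, 0, -5], [0, 0, 0]], [0, [0, 0, -5], [0, 0, 0]]])

```text
time_s: 38.1
eef_pos: [487.1, -361.8, 16.6]
ee_rot: [0.001, 0.997, -0.078, 0.001]
force: [2.0, 1.5, 5.7]
grip_width: 0.001
grip_force: 2.9
```

Request:
apply_moves(targets=[[0, [0, 0, -1], [0, 0, 0]], [0, [0, 0, -2], [0, 0, 0]], [0, [0, 0, -2], [0, 0, 0]]])

```text
time_s: 38.4
eef_pos: [487.2, -361.9, 16.3]
ee_rot: [0.001, 0.997, -0.078, 0.001]
force: [-2.3, 4.6, 19.7]
grip_width: 0.0
grip_force: 9.8
```

The small key bottomed at 19.7 N. I go on to the middle key with the same depth.

Request:
apply_moves(targets=[[0, [0, 0, 15], [0, 0, 0]], [0, [0, 0, 40], [0, 0, 0]], [0, [-30, 0, 40], [0, 0, 0]], [0, [-60, 0, 40], [0, 0, 0]], [0, [-60, 0, 40], [0, 0, 0]], [0, [-60, 0, 15], [0, 0, 0]], [0, [-60, 0, 7], [0, 0, 0]], [0, [-60, 0, 4], [0, 0, 0]], [0, [-60, 0, 2], [0, 0, 0]], [0, [-60, 0, 1], [0, 0, 0]], [0, [-60, 0, 1], [0, 0, 0]], [0, [-60, 0, 1], [0, 0, 0]]])

```text
time_s: 39.6
eef_pos: [426.6, -361.2, 16.5]
ee_rot: [-0.0, 0.997, -0.078, -0.0]
force: [-6.2, 5.7, 12.9]
grip_width: -0.001
grip_force: 6.4
```

The middle key is down too, at 13 N and the same height. Now the large one.

Request:
apply_moves(targets=[[0, [0, 0, 15], [0, 0, 0]], [0, [0, 0, 40], [0, 0, 0]], [0, [40, 0, 40], [0, 0, 0]], [0, [80, 0, 40], [0, 0, 0]], [0, [119, 0, 40], [0, 0, 0]], [0, [119, 0, 40], [0, 0, 0]], [0, [119, 0, 15], [0, 0, 0]], [0, [119, 0, 7], [0, 0, 0]], [0, [119, 0, 4], [0, 0, 0]], [0, [119, 0, 2], [0, 0, 0]], [0, [119, 0, 0], [0, 0, 0]], [0, [119, 0, 0], [0, 0, 0]], [0, [119, 0, 0], [0, 0, 0]]])

```text
time_s: 40.9
eef_pos: [545.6, -361.7, 16.6]
ee_rot: [0.0, 0.997, -0.078, 0.0]
force: [-2.9, 3.5, 8.2]
grip_width: -0.0
grip_force: 4.1
```

Request:
apply_moves(targets=[[0, [0, 0, -2], [0, 0, 0]], [0, [0, 0, -2], [0, 0, 0]], [0, [0, 0, 15], [0, 0, 0]], [0, [0, 0, 60], [0, 0, 0]], [0, [0, 0, 110], [0, 0, 0]], [0, [0, 0, 150], [0, 0, 0]], [0, [-60, 40, 150], [0, 0, 0]], [0, [-110, 80, 150], [0, 0, 0]], [0, [-110, 80, 150], [0, 0, 0]], [0, [-110, 80, 150], [0, 0, 0]]])

```text
time_s: 41.9
eef_pos: [432.9, -279.1, 165.6]
ee_rot: [-0.0, 0.997, -0.078, -0.0]
force: [0.7, -0.7, -0.6]
grip_width: -0.002
grip_force: 0.0
```

```bash
python3 - <<'E'
from h import *
s=ctrl.sense();print(s['time_s'],s['force'])
ci,im,d=snap('scene','sc20');W=cloud(ci,d)
h=np.array([.1574,.9875]);x=np.array([.9875,-.1574]);q=W[...,:2]-[545,270.8];X=q@x;Y=q@h;Z=W[...,2];m=(abs(X)<95)
print(np.median(Z[m&(Y<-30)&(Y>-60)]),np.median(Z[m&(Y>30)&(Y<60)]))
W=W-[2,3,0];blobs(W,18,25,im,100,(380,700,-260,-120));blobs(W,52,62,im,20,(380,600,-420,-300));blobs(W,24,36,im,60,(300,700,-120,100))
E
```

```text
41.9 [ 0.68816347 -0.71189895 -0.62244357]
72.41286027925707 72.52033698090486
[227, 165, 27, 32, 244] [ 506.7 -183.6] [109.8  18. ] 5.0 z 22.2 [13. 12. 13.]
[198, 120, 9, 9, 56] [ 427.2 -364.2] [23.5 21.2] 59.1 z 57.2 [47. 53. 54.]
[185, 135, 7, 6, 29] [ 486.6 -364.7] [16.1 14.8] 53.5 z 56.2 [78. 87. 88.]
[166, 146, 14, 12, 122] [ 547.3 -363.4] [34.6 31.5] 54.6 z 56.8 [ 88.  98. 100.]
[275, 176, 20, 17, 267] [462.6 -79.2] [49.8 47.6] 33.0 z 29.9 [18. 19. 19.]
[349, 177, 15, 13, 140] [361.9  69.5] [34.9 34. ] 68.2 z 29.8 [13. 15. 88.]
```

The final check agrees: cover shut, blade on the mat, keys back up, bobbin and red roller unmoved. I hand it in.

```bash
python3 -c "
from rig import ctrl
print(ctrl.finish_job())"
```

```text
the job is handed in; nothing more can be done
None
```

I levered the cover open, laid the blade back on its mat, stood all three rollers that were present upright in the magazine, shut the cover, and pressed the keys small, middle, large; the job is handed in at about 42 s, but while shutting the cover the closed fingertips pressed on it with a peak of about 63 N, over the 40 N set for the arm or gripper's body (I took the fingertips not to count).

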